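Clip a sample tube into the incubating rotator and latch its hood

ROBOT

A 7-joint arm with a two-finger parallel gripper is mounted at the origin on the work surface. World frame = base frame: x ahead of the robot, y to its left, z up, the work surface at z = 0. Lengths are in m, angles in rad, forces in N, time in s.
With the tool pointing down it reaches from about 0.425 to 0.925 m from the base axis. Payload 6.8 kg.
Tool frame: the origin (TCP) lies on the centre line of the jaws, within the pads' length; the fingertips stand 17 mm ahead of it and the grasp point (between the pads) lies 2 mm behind it (nose_length is the distance from the TCP to the fingertips, in m); z points along the fingers, x is the direction in which the jaws open and shut, and the axes are right-handed (so a half turn about z gives the same grasp; the last joint's range is limited). The gripper opens to 85 mm and grips with 20 to 120 N. Pads are 22 mm wide; open, the fingers measure 114 mm over their backs; the gripper's body (76 mm by 85 mm) begins 54 mm behind the grasp point. The pads swing forward as they close: fully open they stand 13 mm farther back than shut.
Start: joints at [-1.355, 0.477, 0.022, 1.555, -0.011, 1.109, -0.083], TCP at [0.215, 0.64, 0.248] pointing down, gripper open.
Joint ranges: [-2.96, 2.96], [-0.34, 2.1], [-1.41, 1.46], [0.24, 2.44], [-1.37, 4.51], [0.17, 1.92], [-2.96, 2.96]. Speed limits (rad/s): [2.39, 2.39, 3.14, 3.14, 3.14, 3.14, 3.14].

INTERFACE

Orientations are given as a unit quaternion [w, x, y, z].
In Python, from station import * gives the robot as it stands.
- The arm moves only by the tool send_rows, never from a script. Its argument "commands" is a list of rows, each an object with "translation": the shift along the tool's x, y, z in m, a list of three; "rot": the turn, a rotation vector about the tool's x, y, z in degrees, a list of three; "grip": the finger opening in m, from 0 to 0.0854. In form: [{"translation": [tx, ty, tz], "rot": [rx, ry, rz], "grip": grip}, ...]. A call has exactly 5 rows; each row shifts and turns the commanded pose from where the row before left it, along the tool's axes as they then stand; what a row does not reach is not made up. A row lasts 1/12 s, in which the tool goes at most 41.7 mm and 7.16 degrees, less where a joint would pass 70% of its speed; a pose out of reach is approached as far as the arm can. A call with a gripper value outside its range is refused whole. The fingers move at their own pace and stop on an object; "force" is the grip in N (left out, the last holds). Time passes only in rows, so rows that do not move let the fingers close, or fill a call up. It gives the time, the measured TCP pose, the force and the opening at its end, in the units of the state.
- get_obs(): the state, without advancing time (a new reading comes with each control period).
- read_camera(name): name is "side" or "top" or "wrist"; returns a dict with "pixels" (384x512x3 uint8, red, green, blue), "depth" (384x512 float32, m along the optical axis (not along the pixel's ray), 0 where there is no reading), "mtx" (3x3 intrinsics, pixels), "dist" ([k1, k2, p1, p2, k3] as OpenCV has them; the pictures are not rectified), "extrinsics" (4x4, takes a point from camera to world coordinates). Camera axes: x right, y up, looking along -z (the intrinsics and any distortion apply to the point x, -y, -z); pixel columns grow to the right and rows downward; lengths in m; the calibration is good to about 2 mm. A picture is of the moment at which its call begins.
- hand_in(): hands the job in, once; it reports no verdict.
The state is a dict: "t": time; "q": joint angles; "joint_vel": joint speeds; "joint_torque": joint torques, N m; "eef_pos": TCP position; "tool_rot": TCP orientation; "contact_force": force on the tool from outside, world axes, zero at the start; "torque": the same for the moment, N m; "gripper_width": opening from 0.0 (shut) to 1.0 (fully open).
Only numpy, scipy, OpenCV 4.12 (cv2) and the standard library are available. Lean on these libraries where they do the work, as an engineer would, in place of code of your own. Each camera call takes 0.05 s, during which the arm holds its last target.

TASK

Take the tube with the red cap from the tray and push it fully home in the empty middle clip of the rotator, past the orange sprung jaw, with its cap at the upper end and lined up with its neighbours. Then swing the clear hood down and press its tab until the catch snaps in and the hood is locked shut. Do not force the rotor round, and leave the other tubes, the bottle and the beaker where they are.

Things in the scene. Friction and masses are not known exactly. Their poses are not given: they have to be found in the camera images.
- tube_red: The tube to load: frosted 50 ml screw-cap tube, 116 mm long, body 29 mm diameter, red cap 35 mm diameter, 16 mm long, conical tip; about 60 g. Origin on the axis at mid-length; own x runs along the tube to the cap (cone tip at x = -58 mm, straight body -43 to +42, cap +42 to +58). It lies in one of the tray's three cradles, axis 34 mm above the bench.
- tube_red_cap (a point): Centre of the red cap's flat end, on the axis of the red-capped tube, 58 mm from its origin.
- tray: Fixed white tray 136 x 206 mm, floor 4 mm thick. Three cradles 70 mm apart along its y axis (y = -70, 0, +70), each holding a lying tube along tray x, cap to +x, on two V ribs 8 mm wide at x = -28 and +28 mm, up to 29 mm high; between the ribs fingers can reach down to the floor. Origin on the bench under its centre.
- rotator: Fixed incubating tube rotator, its front facing own -x. White open tub 176 mm deep (x), 230 mm wide (y), rim 105 mm high; grey drive housing 46 mm wide, 128 mm high on the +y side. Origin on the bench under the tub's centre; the rotor axle runs along y at x = 0, 112 mm above the bench.
- rotor (a joint): Tilt of the rotor about its axle, rad, 0.38 to 0.62: the plane of the clips slopes up towards the rear by this angle, so it faces up and to the front. The geared drive holds it (slips at 3 N m). It carries three clips side by side, 72 mm apart along y; the outer two already hold blue-capped tubes of the same size, caps at the upper end.
- clip_seat (a point): Where the tube's origin sits when fully home in the empty middle clip, 36 mm out from the axle. Turns with the rotor: x along the seated tube to its upper (cap) end, y along the axle, z straight out (push in along -z). Forks 10 mm wide at x = -31 and +31; between them fingers have 52 mm, and depth to z = -24 mm beside an 18 mm rail. Each fork: saddle and prong on the +y side up to z = +19 mm.
- jaw (a joint): Orange sprung jaw on the -y side of the middle clip, one part with a hook at each fork, hinged along the clip's x at y = -19, z = -27 mm, its ramps reaching z = +26 mm. rad: 0 when empty, about 0.15 as the tube passes, about 0.01 with the tube home. Pushing the tube in takes 10 to 15 N; the jaw then holds it against prong and saddle.
- hood (a joint): Opening of the clear hinged hood, rad: 0 shut, 1.2 to 1.4 at the start (standing up behind the tub, its tab reaching 330 mm above the bench). Stiff hinge that stays where it is left; 1 to 5 N at the tab moves it. Shut, the hood is 230 mm wide and 197 mm high; above the tab its front wall rises 15 mm, then slopes back at about 45 degrees to the flat top.
- hood_tab (a point): Centre of the face to push on of the hood's grey finger tab (50 mm wide along y, 42 mm deep, 8 mm thick). Turns with the hood: own z is the face's normal, own -x points to its free edge, 18 mm away. Shut: 112 mm before the tub's centre, 127 mm above the bench, z up. Hood open: the tab points up, the face looks to the rear. It lies 204 mm before and 21 mm above the hinge when shut.
- hood_hinge (a point): Middle of the hood's hinge axis, which runs along the rotator's y axis, 92 mm behind the tub's centre and 106 mm above the bench.
- tongue (a joint): Sloped sprung tongue of the hood's catch, under the tab, m: 0 out; pushed back to about 0.004 as it rides over the steel strike on the tub's front (hood opening about 0.06 rad down to 0.02), 0 again when snapped in under the strike. Needs about 10 N down on the tab.
- tube_blue: Loose blue-capped tube of the same size lying in another cradle of the tray; leave it.
- tube_green: Loose green-capped tube of the same size lying in another cradle of the tray; leave it.
- bottle: Loose amber bottle, 52 mm diameter, 105 mm high, standing between tray and rotator, on the robot's side. Origin at its foot.
- beaker: Loose glass beaker, 72 mm diameter, 95 mm high, on the robot's right. Origin at its foot.
Mind the look-alikes: they are no part of the job. What is shaped like the tube_red but pink or turquoise is not meant.

How it is judged:
On the way:
1. the red-capped tube sits fully home in the middle clip, cap up, while the hood is still open (x of tube_red in the frame of clip_seat between -0.01 and 0.01 m and y of tube_red in the frame of clip_seat between -0.003 and 0.003 m and z of tube_red in the frame of clip_seat between -0.003 and 0.003 m and angle between the x axis of tube_red and the x axis of clip_seat, either way round below 0.08 rad and x of tube_red_cap in the frame of clip_seat above 0.03 m and value of joint hood above 0.8 rad), for 0.3 s.
At the end, for the whole second after the job is handed in: The red-capped tube sits in the middle clip (origin within 3 mm of the seat across and in depth, 10 mm along, axis within 0.08 rad, cap at the upper end) at rest, the hood is shut to within 0.02 rad and its tongue has snapped out under the strike (within 1.5 mm) (x of tube_red in the frame of clip_seat between -0.01 and 0.01 m and y of tube_red in the frame of clip_seat between -0.003 and 0.003 m and z of tube_red in the frame of clip_seat between -0.003 and 0.003 m and angle between the x axis of tube_red and the x axis of clip_seat, either way round below 0.08 rad and x of tube_red_cap in the frame of clip_seat above 0.03 m and value of joint hood below 0.02 rad and value of joint tongue below 0.0015 m and linear speed of tube_red below 0.02 m/s); the robot touches nothing.
It fails at once if the rotor was forced round (clip moved 8 mm) (distance of clip_seat from where it was at the start of the episode above 0.008 m).
It fails at once if another thing was moved by 25 mm or more (distance of any of tube_blue, tube_green, bottle, beaker from where it was at the start of the episode above 0.025 m).
It fails at once if the bottle or beaker was tipped (angle between any of bottle, beaker's own z axis and vertical above 0.4 rad).
It also fails if it takes over 72 s, if anything falls off the work surface, if the arm or the gripper's body presses on something with over 40 N, if the wrist force passes 120 N, or if a joint passes its speed limit or range.

## Working session

There is one attempt and no reset: what is moved stays moved. The work goes in short steps, Python scripts to look and compute and a tool call to move; the robot and the scene stay as the last step left them, time stands still between calls to the robot, and variables do not carry over. Pictures are saved under pics/ and viewed, and the job is handed in when it is done.

Besides the shell and the picture viewer there is one more tool, called after "Emit:" as name(argument=value, ...), one argument or row to a line, values as JSON. send_rows: Moves the arm, as the interface text tells. Its arguments: {"type":"object","properties":{"commands":{"type":"array","items":{"type":"object","properties":{"translation":{"type":"array","items":{"type":"number"}},"rot":{"type":"array","items":{"type":"number"}},"grip":{"type":"number"}}}},"force":{"type":"number"}},"required":["commands"]}

```bash
ls; mkdir -p pics
python3 - <<'E'
from station import *
import cv2,numpy as np
print(get_obs())
for n in ["side","top","wrist"]:
    c=read_camera(n)
    cv2.imwrite(f"pics/{n}0.png",c["pixels"][:,:,::-1])
    np.savez(f"{n}0.npz",**c)
    print(n,c["mtx"].tolist(),c["dist"],np.round(c["extrinsics"],4).tolist())
E
```

```text
pics
{'t': 0.0, 'q': array([-1.35510264,  0.47779608,  0.02232234,  1.55645174, -0.01148639,
        1.10930402, -0.08309004]), 'joint_vel': array([-0.00013455, -0.00103981, -0.00020722, -0.00044109,  0.00095557,
        0.00027771,  0.00051926]), 'joint_torque': array([ 2.47693833e-04, -5.96447468e+01,  1.60791434e+00, -2.81201237e+01,
        1.24399815e-02,  9.36288794e-03, -1.64868482e-05]), 'eef_pos': array([0.21458798, 0.63938785, 0.24732793]), 'tool_rot': array([ 5.89998834e-04,  8.11823245e-01,  5.83902543e-01, -7.00145530e-04]), 'contact_force': array([ 0.04134286, -0.32678062, -0.28199444]), 'torque': array([0.04954953, 0.04634394, 0.03768498]), 'gripper_width': 1.0023500711997748}
side [[360.475865761145, 0.0, 254.06927005775646], [0.0, 360.475865761145, 189.59855223753198], [0.0, 0.0, 1.0]] [0.02205138 0.         0.         0.         0.        ] [[0.9967, 0.0603, -0.0534, 0.5342], [-0.0794, 0.8461, -0.5271, -0.625], [0.0134, 0.5296, 0.8481, 0.9238], [0.0, 0.0, 0.0, 1.0]]
top [[407.1982475966374, 0.0, 253.2988047852034], [0.0, 407.1982475966374, 191.98625346427565], [0.0, 0.0, 1.0]] [-0.13043444  0.          0.          0.          0.        ] [[0.0278, 0.9927, -0.117, 0.4416], [-0.9996, 0.0286, 0.0045, -0.135], [0.0078, 0.1169, 0.9931, 1.2834], [0.0, 0.0, 0.0, 1.0]]
wrist [[346.281106173711, 0.0, 260.4425855032444], [0.0, 346.281106173711, 186.51888850521354], [0.0, 0.0, 1.0]] [-0.04439456  0.          0.          0.          0.        ] [[0.3193, -0.9154, -0.245, 0.1528], [0.9476, 0.3079, 0.0846, 0.6602], [-0.002, -0.2592, 0.9658, 0.3737], [0.0, 0.0, 0.0, 1.0]]
```

View pics/side0.png

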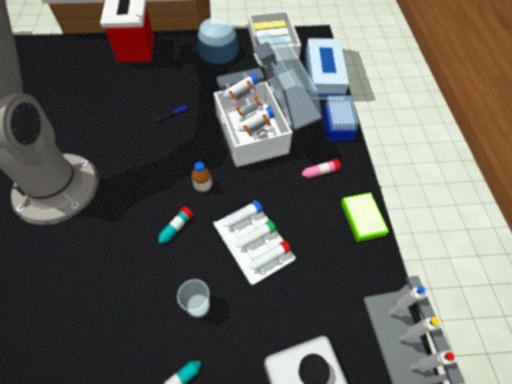

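View pics/top0.png

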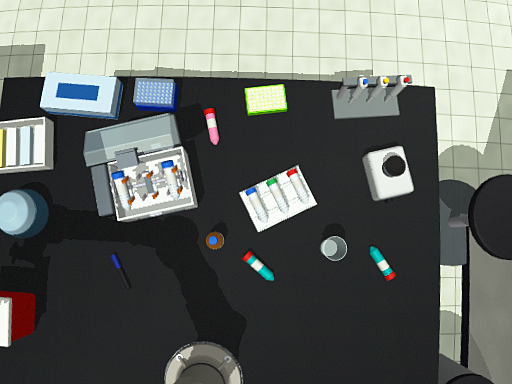

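View pics/wrist0.png

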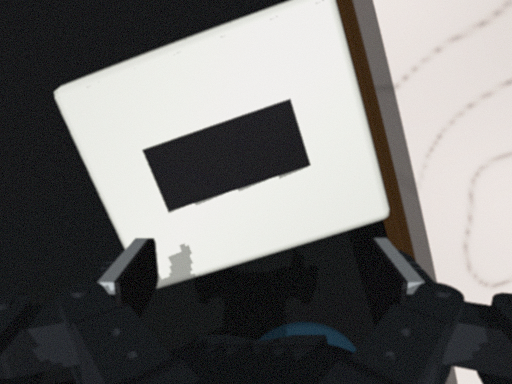

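```bash
cat > h.py <<'E'
import numpy as np, cv2
def load(n): return dict(np.load(n+".npz"))
def ray(c,uv):
    uv=np.atleast_2d(np.asarray(uv,float)).reshape(-1,1,2)
    p=cv2.undistortPoints(uv,c["mtx"],c["dist"]).reshape(-1,2)
    d=np.c_[p[:,0],-p[:,1],-np.ones(len(p))]
    E=c["extrinsics"]; return E[:3,3],d@E[:3,:3].T
def onz(c,uv,z):
    o,d=ray(c,uv); return o+d*((z-o[2])/d[:,2])[:,None]
def bydepth(c,uv):
    uv=np.atleast_2d(uv); o,d=ray(c,uv)
    dep=np.array([c["depth"][int(round(v)),int(round(u))] for u,v in uv]); return o+d*dep[:,None]
def cloud(c):
    H,W=c["depth"].shape; u,v=np.meshgrid(np.arange(W),np.arange(H))
    o,d=ray(c,np.c_[u.ravel(),v.ravel()]); P=o+d*c["depth"].ravel()[:,None]
    P[c["depth"].ravel()<=0]=np.nan
    return P.reshape(H,W,3)
def proj(c,P):
    P=np.atleast_2d(P); E=c["extrinsics"]; q=(P-E[:3,3])@E[:3,:3]
    q=np.c_[q[:,0],-q[:,1],-q[:,2]]
    return cv2.projectPoints(q,np.zeros(3),np.zeros(3),c["mtx"],c["dist"])[0].reshape(-1,2)
def tri(ca,ua,cb,ub):
    o1,d1=ray(ca,ua);o2,d2=ray(cb,ub);d1=d1[0];d2=d2[0]
    s=np.linalg.lstsq(np.c_[d1,-d2],o2-o1,rcond=None)[0]
    a=o1+s[0]*d1;b=o2+s[1]*d2;return (a+b)/2,np.linalg.norm(a-b)
def R(q):
    from scipy.spatial.transform import Rotation as Q
    return Q.from_quat([q[1],q[2],q[3],q[0]]).as_matrix()
def crop(c,x0,y0,x1,y1,k,f):
    im=c["pixels"][y0:y1,x0:x1,::-1]; cv2.imwrite(f,cv2.resize(im,None,fx=k,fy=k,interpolation=cv2.INTER_CUBIC))
E
python3 - <<'E'
from h import *
t=load("top0");s=load("side0")
crop(t,230,155,330,240,7,"pics/t1.png")
crop(t,75,105,205,225,5,"pics/t2.png")
crop(s,205,10,345,175,4,"pics/s2.png")
crop(s,205,190,305,290,6,"pics/s1.png")
E
```

```text
(no output)
```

View pics/t1.png

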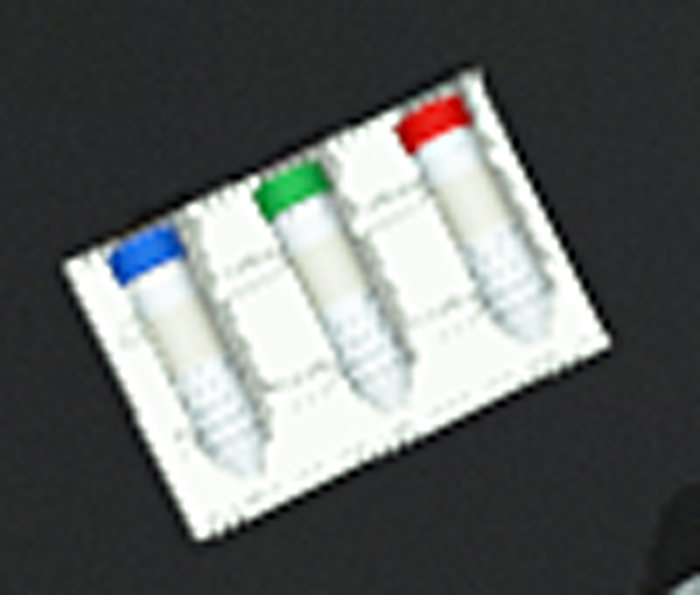

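View pics/t2.png

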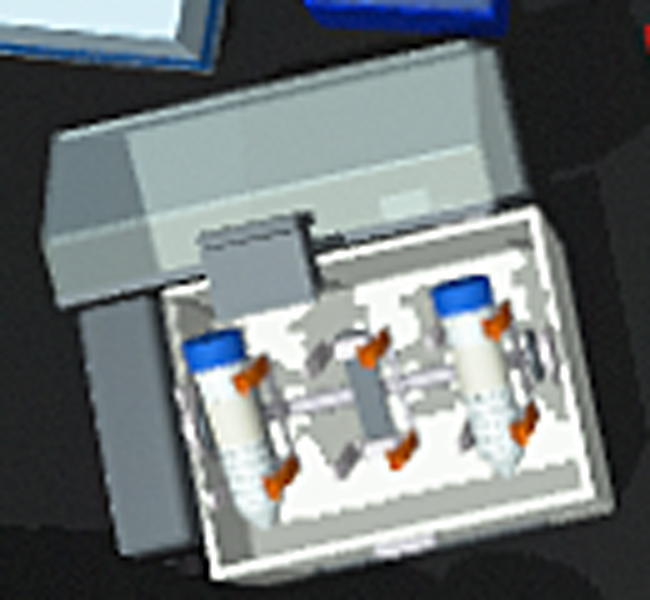

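View pics/s2.png

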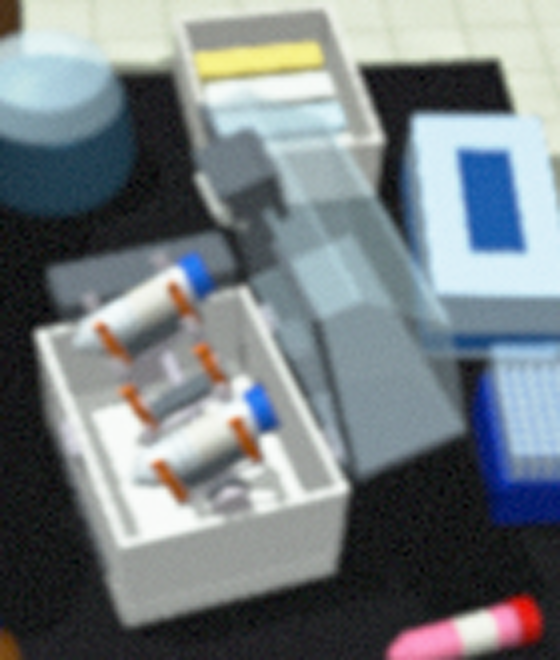

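View pics/s1.png

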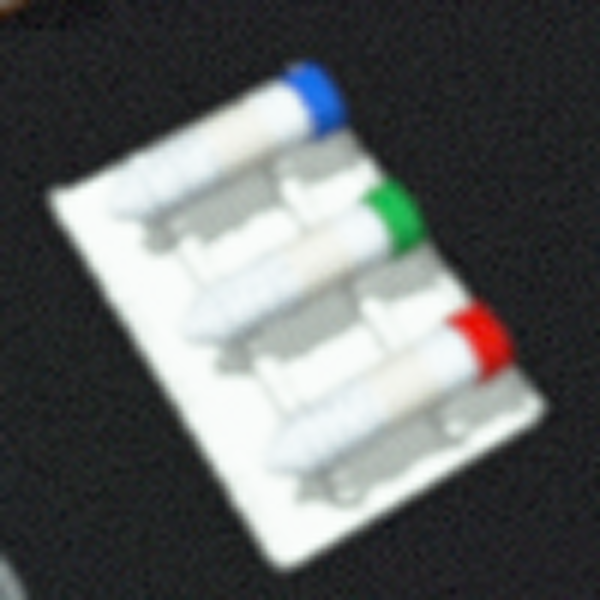

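Run:
```python
from h import *
t=load("top0");s=load("side0")
k=np.array([[67,260],[478,68],[610,345],[200,543]])/7+[230,155]-0.43
for z in (0.004,):
    P=onz(t,k,z)[:,:2];print(P.round(4).tolist(), [np.linalg.norm(P[i]-P[i-1]).round(4) for i in range(4)], P.mean(0))
    for i in range(4): d=P[i]-P[i-1]; print(np.degrees(np.arctan2(d[1],d[0])))
for c,n in((t,"t"),(s,"s")):
    C=cloud(c); hsv=cv2.cvtColor(c["pixels"],cv2.COLOR_RGB2HSV)
    H,S,V=[hsv[...,i].astype(int) for i in range(3)]
    box=(slice(155,240),slice(230,330)) if n=="t" else (slice(190,290),slice(205,305))
    for col,m in (("red",((H<8)|(H>172))&(S>150)&(V>80)),("green",(abs(H-70)<15)&(S>120)),("blue",(abs(H-112)<14)&(S>130))):
        mm=np.zeros(m.shape,bool);mm[box]=m[box]
        p=C[mm];p=p[~np.isnan(p[:,0])]
        v,u=np.nonzero(mm); uv=[u.mean(),v.mean()]
        print(n,col,mm.sum(),"px",np.round(uv,1),"dep mean",np.nanmean(p,0).round(4),"zmax",np.percentile(p[:,2],95).round(4),"onz",onz(t if n=="t" else s,uv,0.046).round(4))
# rotator
C=cloud(t); reg=np.zeros(C.shape[:2],bool);reg[105:225,75:205]=1
m=reg&(abs(C[...,2]-0.105)<0.006)
p=C[m];print(m.sum())
r=cv2.minAreaRect(p[:,:2].astype(np.float32));print(r,cv2.boxPoints(r))
im=t["pixels"].copy();im[m]=[255,0,255];cv2.imwrite("pics/m.png",cv2.resize(im[105:225,75:205,::-1],None,fx=5,fy=5,interpolation=cv2.INTER_NEAREST))
```

```text
[[0.592, -0.096], [0.6857, -0.2808], [0.5603, -0.3426], [0.4663, -0.1595]] [np.float64(0.1408), np.float64(0.2072), np.float64(0.1398), np.float64(0.2059)] [ 0.57606972 -0.2197447 ]
26.791197807379685
-63.10948170061969
-153.74962197961995
117.18959244357552
t red 44 px [291.2 171.9] dep mean [ 0.6534 -0.2557  0.0455] zmax 0.0525 onz [[ 0.6533 -0.2557  0.046 ]]
t green 46 px [270.9 181.3] dep mean [ 0.6217 -0.1937  0.0469] zmax 0.0531 onz [[ 0.6219 -0.1939  0.046 ]]
t blue 50 px [253.5 190. ] dep mean [ 0.5939 -0.1415  0.0451] zmax 0.0535 onz [[ 0.5937 -0.1411  0.046 ]]
s red 69 px [285.9 245.6] dep mean [ 0.6593 -0.2564  0.0428] zmax 0.0544 onz [[ 0.6588 -0.2577  0.046 ]]
s green 67 px [271.4 225.2] dep mean [ 0.6274 -0.1944  0.0431] zmax 0.0533 onz [[ 0.6271 -0.1959  0.046 ]]
s blue 74 px [257.3 205.2] dep mean [ 0.5947 -0.128   0.0399] zmax 0.0538 onz [[ 0.5944 -0.1314  0.046 ]]
616
((0.590155839920044, 0.18367202579975128), (0.1854877769947052, 0.26966017484664917), 14.592860221862793) [[0.46643353 0.29078585]
 [0.5343741  0.02982477]
 [0.71387815 0.0765582 ]
 [0.64593756 0.3375193 ]]
```

View pics/m.png

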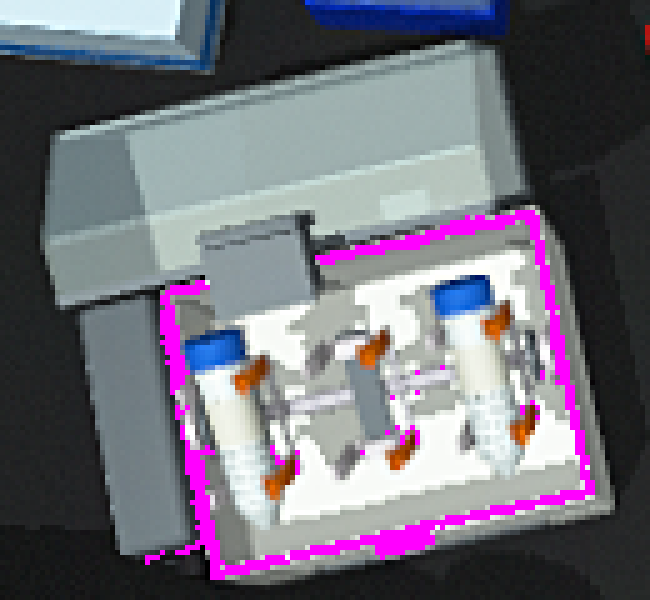

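Run:
```python
from h import *
t=load("top0");s=load("side0")
k=np.array([[211,581],[597,492],[536,208],[160,288]])/5+[75,105]-0.4
P=onz(t,k,0.105)[:,:2];print(P.round(4).tolist(), [np.linalg.norm(P[i]-P[i-1]).round(4) for i in range(4)], P.mean(0))
for i in range(4): d=P[i]-P[i-1]; print(np.degrees(np.arctan2(d[1],d[0])).round(2))
k=np.array([[35,328],[122,548],[350,488],[248,290]])/4+[205,10]-0.4
P=onz(s,k,0.105)[:,:2];print(P.round(4).tolist(), [np.linalg.norm(P[i]-P[i-1]).round(4) for i in range(4)], P.mean(0))
for i in range(4): d=P[i]-P[i-1]; print(np.degrees(np.arctan2(d[1],d[0])).round(2))
# rim segmentation robust: rim pixels in rotator frame
C=cloud(t); reg=np.zeros(C.shape[:2],bool);reg[105:225,75:205]=1
m=reg&(abs(C[...,2]-0.105)<0.006); p=C[m][:,:2]
from scipy.optimize import least_squares
def res(a):
    c,sn=np.cos(a[2]),np.sin(a[2]); q=(p-a[:2])@np.array([[c,-sn],[sn,c]])
    d=np.maximum(abs(q[:,0])-.086,abs(q[:,1])-.113); return d
r=least_squares(res,[0.585,0.165,np.radians(13)],loss="soft_l1",f_scale=0.001);print(r.x,np.degrees(r.x[2]),np.median(abs(r.fun)))
```

```text
[[0.4841, 0.2568], [0.5433, 0.0312], [0.7111, 0.0755], [0.6574, 0.3]] [np.float64(0.1786), np.float64(0.2332), np.float64(0.1735), np.float64(0.2309)] [0.59896783 0.16587925]
-166.01
-75.3
14.76
103.44
[[0.4847, 0.2632], [0.5427, 0.0339], [0.715, 0.079], [0.6599, 0.2961]] [np.float64(0.1782), np.float64(0.2365), np.float64(0.1781), np.float64(0.2239)] [0.60055931 0.16804479]
-169.35
-75.82
14.68
104.24
[0.59826685 0.16688704 0.24599266] 14.09434134231075 0.0020863388297219926
```

Run:
```python
from h import *
from station import *
o=get_obs(); w=load("wrist0"); r=R(o["tool_rot"]); print(r.round(3)); 
print("cam in tool",(r.T@(w["extrinsics"][:3,3]-o["eef_pos"])).round(4)); print((r.T@w["extrinsics"][:3,:3]).round(3))
t=load("top0");s=load("side0")
print("tool yaw",np.degrees(np.arctan2(r[1,0],r[0,0])),"pos yaw",np.degrees(np.arctan2(.64,.215)))
# blue caps in clips
a=np.radians(14.3);X=np.array([np.cos(a),np.sin(a),0]);Y=np.array([-np.sin(a),np.cos(a),0]);c0=np.array([.5987,.1665,0])
for n,c,bs in(("t",t,[(110,170,130,185),(160,158,178,172)]),("s",s,[(245,70,262,86),(263,103,277,120)])):
    C=cloud(c);hsv=cv2.cvtColor(c["pixels"],cv2.COLOR_RGB2HSV);H,S,V=[hsv[...,i].astype(int) for i in range(3)]
    for x0,y0,x1,y1 in bs:
        m=np.zeros(H.shape,bool);m[y0:y1,x0:x1]=1;m&=(abs(H-112)<14)&(S>120)
        v,u=np.nonzero(m);p=np.nanmean(C[m],0);q=p-c0;print(n,m.sum(),u.mean().round(1),v.mean().round(1),p.round(4),(q@X).round(4),(q@Y).round(4))
# clouds of left/right tube surfaces & hood in rotator frame
C=cloud(t)
q=C-c0;qx=q@X;qy=q@Y;z=C[...,2]
for yc in(-.072,.072):
    for xx in np.arange(-.07,.08,.014):
        m=(abs(qx-xx)<.007)&(abs(qy-yc)<.012)&(z>.05); 
        if m.sum(): print(yc,xx.round(3),m.sum(),np.nanpercentile(z[m],[50,90]).round(4))
```

```text
[[ 0.318  0.948 -0.   ]
 [ 0.948 -0.318 -0.001]
 [-0.001  0.    -1.   ]]
cam in tool [-0.0003 -0.0652 -0.1261]
[[ 1.     0.001  0.001]
 [ 0.001 -0.966 -0.259]
 [ 0.001  0.259 -0.966]]
tool yaw 71.4473984942055 pos yaw 71.43086926896218
t 79 117.3 174.6 [0.6103 0.2407 0.1747] 0.0296 0.069
t 71 167.0 163.6 [0.6442 0.1017 0.1767] 0.0281 -0.0741
s 56 253.9 77.9 [0.6127 0.24   0.1733] 0.0317 0.0678
s 49 269.9 111.5 [0.6463 0.0946 0.1775] 0.0284 -0.0814
-0.072 -0.07 9 [0.1306 0.1335]
-0.072 -0.056 45 [0.1406 0.1447]
-0.072 -0.042 43 [0.1473 0.1505]
-0.072 -0.028 45 [0.1541 0.1581]
-0.072 -0.014 48 [0.1589 0.1643]
-0.072 -0.0 49 [0.1662 0.17  ]
-0.072 0.014 46 [0.1728 0.1777]
-0.072 0.028 37 [0.1807 0.1833]
-0.072 0.042 37 [0.2789 0.2829]
-0.072 0.056 54 [0.2832 0.2865]
-0.072 0.07 52 [0.2872 0.2907]
0.072 -0.07 7 [0.1294 0.1337]
0.072 -0.056 38 [0.1411 0.1449]
0.072 -0.042 40 [0.1468 0.1505]
0.072 -0.028 46 [0.1513 0.1559]
0.072 -0.014 45 [0.1594 0.1633]
0.072 -0.0 56 [0.1641 0.1686]
0.072 0.014 44 [0.1718 0.1782]
0.072 0.028 41 [0.1802 0.1845]
0.072 0.042 28 [0.2792 0.2823]
0.072 0.056 52 [0.2836 0.2858]
0.072 0.07 51 [0.2865 0.2895]
```

Emit:
send_rows(
  commands=[
    {"translation": [-0.025,0.028,-0.007],"rot": [0,0,0],"grip": 0.085},
    {"translation": [-0.025,0.028,-0.007],"rot": [0,0,0],"grip": 0.085},
    {"translation": [-0.025,0.028,-0.007],"rot": [0,0,0],"grip": 0.085},
    {"translation": [-0.025,0.028,-0.007],"rot": [0,0,0],"grip": 0.085},
    {"translation": [-0.025,0.028,-0.007],"rot": [0,0,0],"grip": 0.085},
  ],
)

```text
t: 0.57
eef_pos: [0.3083, 0.475, 0.2833]
tool_rot: [0.0, 0.812, 0.584, -0.0]
contact_force: [1.6, 0.6, 0.3]
gripper_width: 0.997
```

Emit:
send_rows(
  commands=[
    {"translation": [-0.025,0.028,-0.007],"rot": [0,0,0],"grip": 0.085},
    {"translation": [-0.025,0.028,-0.007],"rot": [0,0,0],"grip": 0.085},
    {"translation": [-0.025,0.028,-0.007],"rot": [0,0,0],"grip": 0.085},
    {"translation": [-0.025,0.028,-0.007],"rot": [0,0,0],"grip": 0.085},
    {"translation": [-0.025,0.028,-0.007],"rot": [0,0,0],"grip": 0.085},
  ],
)

```text
t: 0.98
eef_pos: [0.4011, 0.3119, 0.3186]
tool_rot: [-0.0, 0.812, 0.584, -0.0]
contact_force: [0.3, 0.1, 0.6]
gripper_width: 0.996
```

Emit:
send_rows(
  commands=[
    {"translation": [-0.025,0.028,-0.007],"rot": [0,0,-6],"grip": 0.085},
    {"translation": [-0.025,0.028,-0.007],"rot": [0,0,-7],"grip": 0.085},
    {"translation": [-0.025,0.028,-0.007],"rot": [0,0,-7],"grip": 0.085},
    {"translation": [-0.025,0.028,-0.007],"rot": [0,0,-7],"grip": 0.085},
    {"translation": [-0.025,0.028,-0.007],"rot": [0,0,-6],"grip": 0.085},
  ],
)

```text
t: 1.4
eef_pos: [0.5192, 0.182, 0.3519]
tool_rot: [-0.0, 0.622, 0.783, -0.0]
contact_force: [0.2, 0.9, 1.1]
gripper_width: 0.996
```

```bash
cat > snap.py <<'E'
import sys
from station import *
import cv2,numpy as np
o=get_obs();print(o["t"],o["q"].round(3),o["eef_pos"].round(4),o["contact_force"].round(1),round(o["gripper_width"],3))
for a in sys.argv[1:]:
    n,f=a.split(":");c=read_camera(n);np.savez(f+".npz",**c,eef=o["eef_pos"],rot=o["tool_rot"])
    cv2.imwrite(f"pics/{f}.png",cv2.resize(c["pixels"][:,:,::-1],None,fx=1.5,fy=1.5,interpolation=cv2.INTER_CUBIC))
E
python3 snap.py wrist:w1
```

```text
1.4 [-0.681  0.184  0.27   1.737 -0.053  1.227  1.401] [0.5192 0.182  0.3519] [0.2 0.9 1.1] 0.996
```

View pics/w1.png

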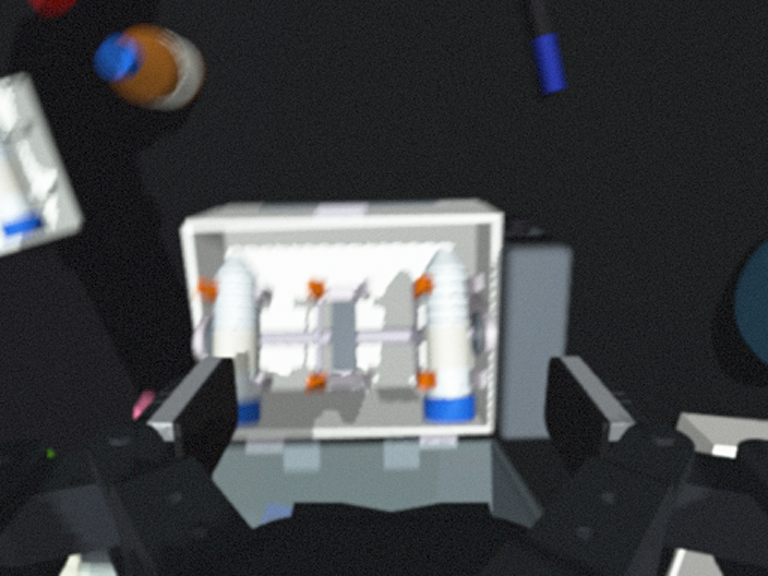

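Run:
```python
from h import *
c=load("w1");crop(c,115,130,345,300,3.4,"pics/w1c.png")
C=cloud(c);m=(abs(C[...,2]-.105)<.005);m[:,:110]=0;m[:,345:]=0
p=C[m][:,:2];print(m.sum())
from scipy.optimize import least_squares
for w in(.003,.002,.004):
  def res(a):
    k,sn=np.cos(a[2]),np.sin(a[2]); q=(p-a[:2])@np.array([[k,-sn],[sn,k]])
    return np.maximum(abs(q[:,0])-.088+w,abs(q[:,1])-.115+w)
  r=least_squares(res,[.5987,.1665,.25],loss="soft_l1",f_scale=.001);print(w,r.x,np.degrees(r.x[2]),np.median(abs(r.fun)))
im=c["pixels"].copy();im[m]=[255,0,255];cv2.imwrite("pics/w1m.png",cv2.resize(im[130:300,115:345,::-1],None,fx=3.4,fy=3.4,interpolation=cv2.INTER_NEAREST))
```

```text
4036
0.003 [0.59723276 0.16700578 0.24092745] 13.804125851359524 0.001740146639614669
0.002 [0.59736894 0.16671609 0.2398514 ] 13.742473171436572 0.0019040820134141895
0.004 [0.59728891 0.1672205  0.24167645] 13.847040484992515 0.0019894157968449906
```

View pics/w1c.png

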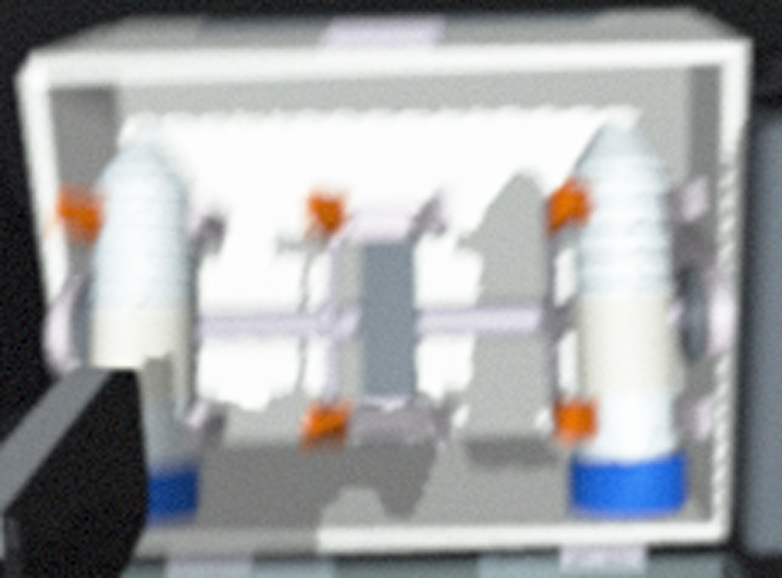

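View pics/w1m.png

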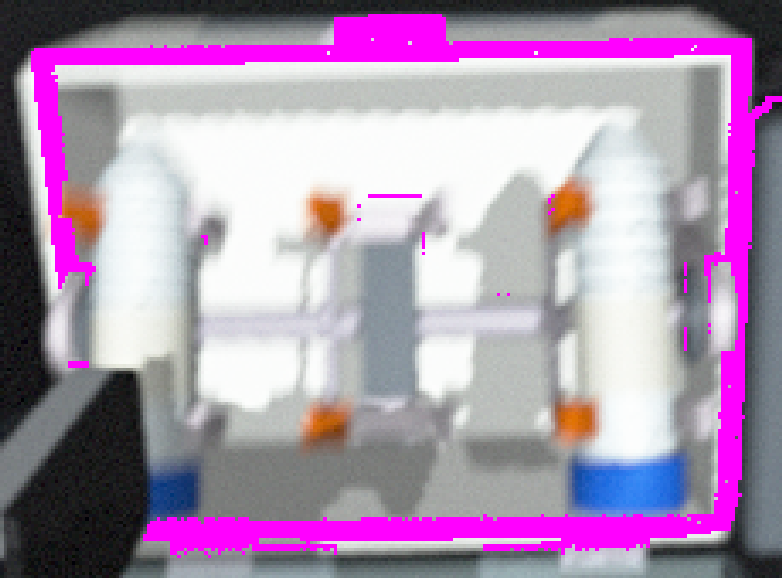

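Run:
```python
from h import *
c=load("w1")
cv=lambda x,y:[x/3.4+115-.35,y/3.4+130-.35]
for name,k,z in (("axisL row200",(145,200),.130),("axisR row200",(623,200),.130),("capL",(139,488),.166),("capR",(628,488),.166),
   ("rimFR",(750,40),.105),("rimFL",(22,62),.105),("rimBR",(730,542),.105),("rail",(388,310),.12),("strikeL",(327,45),.105),("strikeR",(442,43),.105)):
    P=onz(c,cv(*k),z)[0];print(name,P.round(4))
a=onz(c,cv(384,200),.130)[0];b=onz(c,cv(383.5,488),.166)[0];print("mid",a.round(4),b.round(4),np.degrees(np.arctan2((b-a)[1],(b-a)[0])))
L=onz(c,cv(139,488),.166)[0];Rr=onz(c,cv(628,488),.166)[0];d=L-Rr;print("yaw from caps",np.degrees(np.arctan2(-d[0]*-1*-1,d[1])),np.linalg.norm(d), np.degrees(np.arctan2(d[1],d[0]))-90)
L=onz(c,cv(145,200),.130)[0];Rr=onz(c,cv(623,200),.130)[0];d=Rr-L;print(np.degrees(np.arctan2(d[1],d[0]))-90,np.linalg.norm(d))
```

```text
axisL row200 [0.5726 0.0831 0.13  ]
axisR row200 [0.5397 0.2264 0.13  ]
capL [0.6488 0.1029 0.166 ]
capR [0.616  0.2439 0.166 ]
rimFR [0.4856 0.2569 0.105 ]
rimFL [0.5444 0.0313 0.105 ]
rimBR [0.6602 0.3002 0.105 ]
rail [0.5949 0.1632 0.12  ]
strikeL [0.5173 0.1261 0.105 ]
strikeR [0.5086 0.1617 0.105 ]
mid [0.5561 0.1549 0.13  ] [0.6322 0.1736 0.166 ] 13.77992368536656
yaw from caps -166.91592201582483 0.1447890950960451 -166.91592201582483
12.946315777091158 0.14701339762400548
```

Run:
```python
from h import *
a=np.radians(14);X=np.array([np.cos(a),np.sin(a),0]);Y=np.array([-np.sin(a),np.cos(a),0]);c0=np.array([.5995,.1662,0])
for n in("w1","top0","side0"):
    C=cloud(load(n));q=C-c0;x=q@X;y=q@Y;z=C[...,2]
    for yc in(-.072,.072):
        P=[]
        for xx in np.arange(-.05,.03,.004):
            m=(abs(x-xx)<.002)&(abs(y-yc)<.008)&(z>.11)&(z<.2)
            if m.sum()>2:P.append([xx,np.percentile(z[m],80)])
        P=np.array(P)
        if len(P)<5: continue
        f=np.polyfit(P[:,0],P[:,1],1);ph=np.arctan(f[0]);res=P[:,1]-np.polyval(f,P[:,0])
        # dist of line from axle (0,.112)
        d=(f[1]-.112)*np.cos(ph);print(n,yc,len(P),"phi",ph.round(4),"dist",d.round(4),"exp .0505",res.std().round(4))
```

```text
w1 -0.072 20 phi 0.4119 dist 0.052 exp .0505 0.0008
w1 0.072 20 phi 0.4308 dist 0.0519 exp .0505 0.0008
top0 -0.072 20 phi 0.4318 dist 0.0525 exp .0505 0.0013
top0 0.072 20 phi 0.4398 dist 0.0515 exp .0505 0.0015
side0 -0.072 19 phi 0.4193 dist 0.0515 exp .0505 0.0013
side0 0.072 18 phi 0.4145 dist 0.0507 exp .0505 0.0011
```

Emit:
send_rows(
  commands=[
    {"translation": [-0.032,-0.001,0],"rot": [0,0,0],"grip": 0.085},
    {"translation": [-0.032,-0.001,0],"rot": [0,0,0],"grip": 0.085},
    {"translation": [-0.032,-0.001,0.01],"rot": [0,0,0],"grip": 0.085},
    {"translation": [-0.032,-0.001,0.01],"rot": [0,0,0],"grip": 0.085},
    {"translation": [-0.032,-0.001,0.01],"rot": [0,0,0],"grip": 0.085},
  ],
)

```text
t: 1.87
eef_pos: [0.5492, 0.0252, 0.3211]
tool_rot: [-0.0, 0.625, 0.781, 0.0]
contact_force: [1.0, 0.9, 0.4]
gripper_width: 1.0
```

Emit:
send_rows(
  commands=[
    {"translation": [-0.032,-0.001,0.015],"rot": [0,0,0],"grip": 0.085},
    {"translation": [-0.032,-0.001,0.015],"rot": [0,0,0],"grip": 0.085},
    {"translation": [-0.032,-0.001,0.015],"rot": [0,0,0],"grip": 0.085},
    {"translation": [-0.032,-0.001,0.015],"rot": [0,0,0],"grip": 0.085},
    {"translation": [-0.032,-0.001,0.015],"rot": [0,0,0],"grip": 0.085},
  ],
)

```text
t: 2.28
eef_pos: [0.5794, -0.1318, 0.2456]
tool_rot: [-0.0, 0.625, 0.781, -0.0]
contact_force: [0.6, 0.3, 0.6]
gripper_width: 0.998
```

Emit:
send_rows(
  commands=[
    {"translation": [-0.032,-0.002,0.019],"rot": [0,0,0],"grip": 0.085},
    {"translation": [-0.032,-0.002,0.019],"rot": [0,0,-3.5],"grip": 0.085},
    {"translation": [-0.032,-0.002,0.019],"rot": [0,0,-3.5],"grip": 0.085},
    {"translation": [-0.032,-0.002,0.019],"rot": [0,0,-3.5],"grip": 0.085},
    {"translation": [-0.024,-0.002,0.019],"rot": [0,0,-3.3],"grip": 0.085},
  ],
)

```text
t: 2.7
eef_pos: [0.6128, -0.2819, 0.1502]
tool_rot: [0.0, 0.526, 0.85, -0.001]
contact_force: [0.5, -0.2, 0.1]
gripper_width: 0.994
```

```bash
python3 snap.py wrist:w2
```

```text
2.7 [ 0.093  0.594  0.355  1.66  -0.243  0.932  2.571] [ 0.6128 -0.2819  0.1502] [ 0.5 -0.2  0.1] 0.994
```

View pics/w2.png

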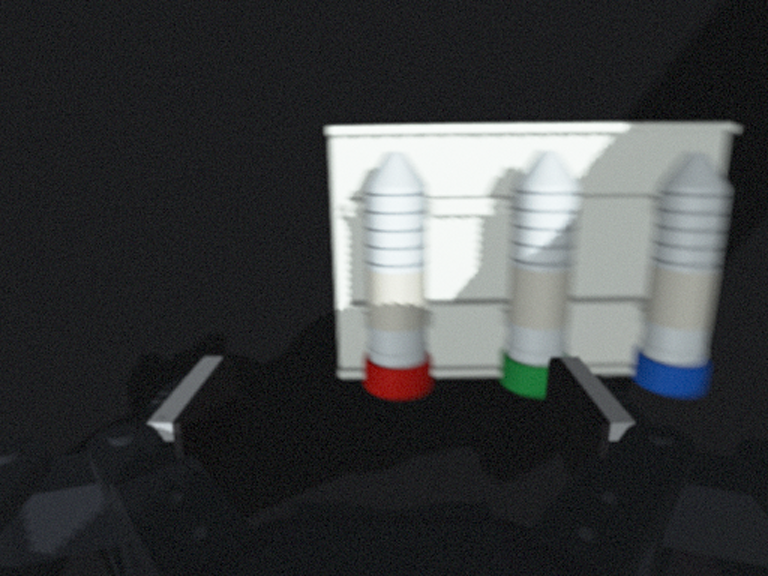

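Run:
```python
from h import *
c=load("w2");cv=lambda x,y:[x/1.5-.17,y/1.5-.17]
r=R(c["rot"]);print(np.degrees(np.arctan2(r[1,0],r[0,0])))
tip=onz(c,cv(396,152),.034)[0];a=onz(c,cv(394.5,240),.040)[0];b=onz(c,cv(397,340),.040)[0];e=onz(c,cv(398,358),.0505)[0]
gt=onz(c,cv(548,152),.034)[0];bt=onz(c,cv(697,152),.034)[0]
for n,p in(("tip",tip),("a",a),("b",b),("capedge",e),("gt",gt),("bt",bt)): print(n,p.round(4),"tool",(r.T@(p-c["eef"])).round(4))
d=b-a;print("yaw",np.degrees(np.arctan2(d[1],d[0])));d=e-tip;print(np.degrees(np.arctan2(d[1],d[0])),np.linalg.norm(d[:2]));d=bt-tip;print(np.degrees(np.arctan2(d[1],d[0]))-90,np.linalg.norm(d))
```

```text
116.50061626000414
tip [ 0.5575 -0.3073  0.034 ] tool [ 0.0019 -0.0607  0.1163]
a [ 0.5932 -0.2903  0.04  ] tool [ 0.0012 -0.0212  0.1102]
b [ 0.6368 -0.2672  0.04  ] tool [0.0025 0.0281 0.1102]
capedge [ 0.641  -0.2647  0.0505] tool [0.0028 0.033  0.0997]
gt [ 0.5265 -0.2454  0.034 ] tool [ 0.0713 -0.0609  0.1162]
bt [ 0.4949 -0.1834  0.034 ] tool [ 0.1408 -0.0615  0.1162]
yaw 27.942614514419912
27.062604987036337 0.0937397776871513
26.811123812676016 0.13886179308099894
```

Emit:
send_rows(
  commands=[
    {"translation": [0.002,-0.004,0],"rot": [0,0,-0.4],"grip": 0.05},
    {"translation": [0,0,0],"rot": [0,0,0],"grip": 0.05},
    {"translation": [0,0,0.015],"rot": [0,0,0],"grip": 0.05},
    {"translation": [0,0,0.02],"rot": [0,0,0],"grip": 0.05},
    {"translation": [0,0,0.02],"rot": [0,0,0],"grip": 0.05},
  ],
)

```text
t: 3.17
eef_pos: [0.61, -0.2772, 0.0976]
tool_rot: [0.001, 0.523, 0.852, 0.001]
contact_force: [0.1, 0.5, -0.1]
gripper_width: 0.587
```

```bash
python3 snap.py wrist:w3
```

```text
3.1667 [ 0.106  0.648  0.328  1.703 -0.268  0.832  2.594] [ 0.61   -0.2772  0.0976] [ 0.1  0.5 -0.1] 0.587
```

View pics/w3.png

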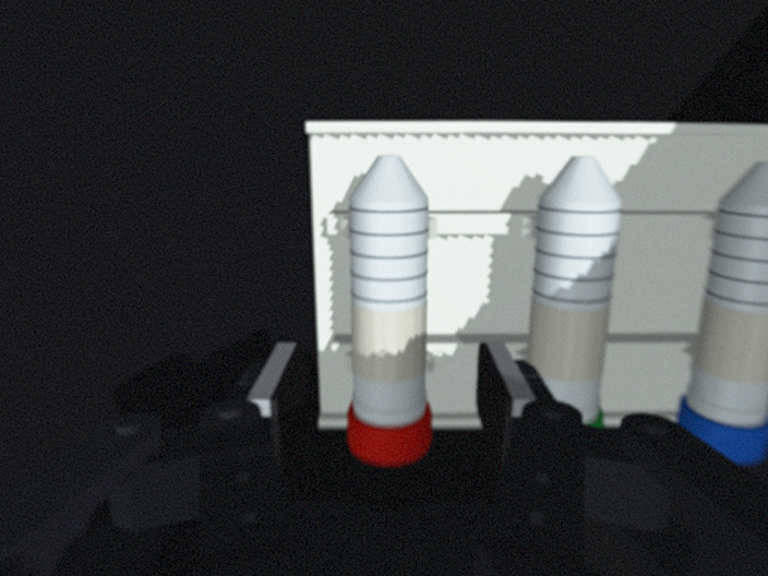

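Run:
```python
from h import *
from station import *
o=get_obs();print(o["t"],o["eef_pos"],abs(o["joint_vel"]).max())
c=load("w3");cv=lambda x,y:[x/1.5-.17,y/1.5-.17]
r=R(o["tool_rot"]);print(np.degrees(np.arctan2(r[1,0],r[0,0])))
print("cam in tool",(R(c["rot"]).T@(c["extrinsics"][:3,3]-c["eef"])).round(4))
c2=load("w2");print("cam in tool w2",(R(c2["rot"]).T@(c2["extrinsics"][:3,3]-c2["eef"])).round(4))
for n,k,z in(("tip",(389,153),.034),("b220",(388.5,220),.04),("b290",(389,290),.04),("b400",(390,400),.04)):
    p=onz(c,cv(*k),z)[0];print(n,p.round(4),(r.T@(p-o["eef_pos"])).round(4))
```

```text
3.2167 [ 0.60748567 -0.27583402  0.09293817] 0.09300971583893171
116.97852974927866
cam in tool [-0.0002 -0.0654 -0.1262]
cam in tool w2 [-0.0002 -0.0654 -0.1262]
tip [ 0.556 -0.306  0.034] [-0.0037 -0.0595  0.059 ]
b220 [ 0.5766 -0.2957  0.04  ] [-0.0039 -0.0364  0.053 ]
b290 [ 0.5997 -0.2838  0.04  ] [-0.0038 -0.0105  0.0529]
b400 [ 0.6395 -0.2632  0.04  ] [-0.0035  0.0344  0.0529]
```

Emit:
send_rows(
  commands=[
    {"translation": [-0.003,-0.001,0],"rot": [0,0,0],"grip": 0.05},
    {"translation": [0,0,0.008],"rot": [0,0,0],"grip": 0.05},
    {"translation": [0,0,0.01],"rot": [0,0,0],"grip": 0.05},
    {"translation": [0,0,0],"rot": [0,0,0],"grip": 0.05},
    {"translation": [0,0,0],"rot": [0,0,0],"grip": 0.05},
  ],
)

```text
t: 3.63
eef_pos: [0.6091, -0.2818, 0.0784]
tool_rot: [-0.0, 0.523, 0.852, 0.0]
contact_force: [0.4, -1.0, 0.1]
gripper_width: 0.586
```

```bash
python3 snap.py wrist:w4
python3 - <<'E'
from h import *
from station import *
o=get_obs();print(o["t"],o["eef_pos"],abs(o["joint_vel"]).max())
E
```

```text
3.6333 [ 0.119  0.676  0.319  1.705 -0.276  0.806  2.605] [ 0.6091 -0.2818  0.0784] [ 0.4 -1.   0.1] 0.586
3.6833 [ 0.60929106 -0.28201364  0.07877207] 0.00715525259416158
```

View pics/w4.png

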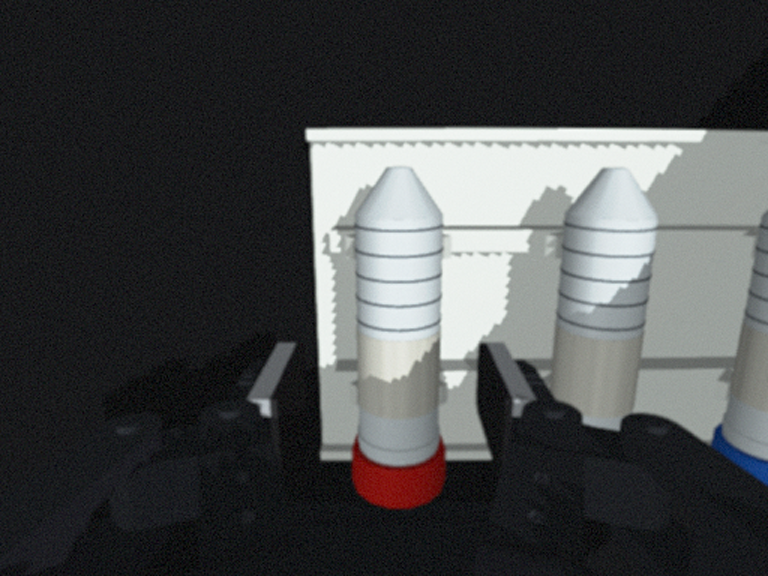

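Run:
```python
from h import *
c=load("w4");cv=lambda x,y:[x/1.5-.17,y/1.5-.17];r=R(c["rot"])
print("x-yaw",np.degrees(np.arctan2(r[1,0],r[0,0])))
for n,k,z in(("tip",(399,166),.034),("b240",(398.5,240),.04),("b320",(399.5,320),.04),("b400",(399,400),.04)):
    p=onz(c,cv(*k),z)[0];print(n,p.round(4),(r.T@(p-c["eef"])).round(4))
```

```text
x-yaw 116.88401906890668
tip [ 0.5565 -0.3058  0.034 ] [ 0.0023 -0.0577  0.0444]
b240 [ 0.5772 -0.2956  0.04  ] [ 0.0021 -0.0346  0.0384]
b320 [ 0.6013 -0.2829  0.04  ] [ 0.0025 -0.0074  0.0384]
b400 [ 0.6278 -0.2695  0.04  ] [0.0024 0.0223 0.0384]
```

Emit:
send_rows(
  commands=[
    {"translation": [0.0025,0,0],"rot": [0,0,0],"grip": 0.05},
    {"translation": [0,0,0.015],"rot": [0,0,0],"grip": 0.05},
    {"translation": [0,0,0.016],"rot": [0,0,0],"grip": 0.05},
    {"translation": [0,0,0.0155],"rot": [0,0,0],"grip": 0.05},
    {"translation": [0,0,0],"rot": [0,0,0],"grip": 0.05},
  ],
)

```text
t: 4.1
eef_pos: [0.6058, -0.2785, 0.0282]
tool_rot: [-0.003, 0.523, 0.852, -0.0]
contact_force: [-0.2, 0.1, -0.7]
gripper_width: 0.589
```

Emit:
send_rows(
  commands=[
    {"translation": [0,0,0],"rot": [0,0,0],"grip": 0.02},
    {"translation": [0,0,0],"rot": [0,0,0],"grip": 0.02},
    {"translation": [0,0,0],"rot": [0,0,0],"grip": 0.02},
    {"translation": [0,0,0],"rot": [0,0,0],"grip": 0.02},
    {"translation": [0,0,0],"rot": [0,0,0],"grip": 0.02},
  ],
  force=60,
)

```text
t: 4.52
eef_pos: [0.6083, -0.2797, 0.0326]
tool_rot: [0.0, 0.523, 0.852, 0.0]
contact_force: [-0.9, 1.6, 1.3]
gripper_width: 0.325
```

```bash
python3 snap.py wrist:w5
```

```text
4.5167 [ 0.133  0.735  0.295  1.723 -0.298  0.728  2.62 ] [ 0.6083 -0.2797  0.0326] [-0.9  1.6  1.3] 0.325
```

View pics/w5.png

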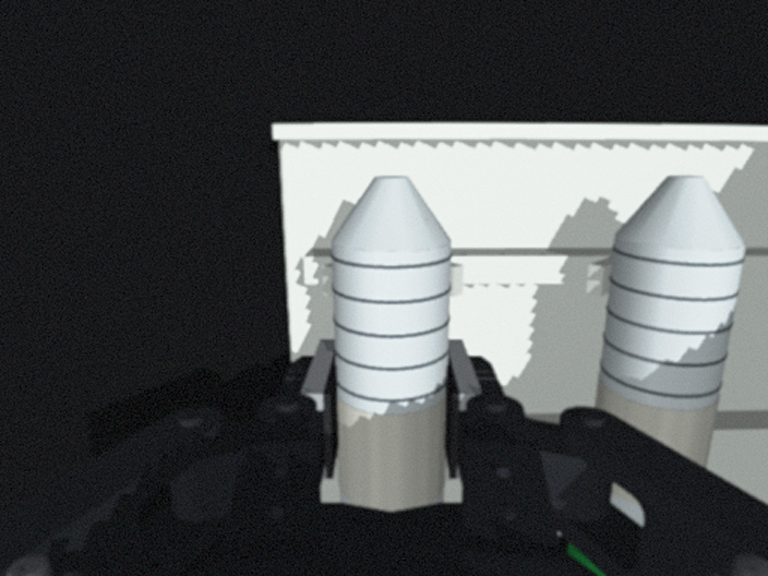

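Emit:
send_rows(
  commands=[
    {"translation": [0,0,-0.01],"rot": [0,0,0],"grip": 0.02},
    {"translation": [0,0,-0.03],"rot": [0,0,0],"grip": 0.02},
    {"translation": [0,0,-0.04],"rot": [0,0,0],"grip": 0.02},
    {"translation": [0,0,-0.04],"rot": [0,0,0],"grip": 0.02},
    {"translation": [0,0,-0.04],"rot": [0,0,0],"grip": 0.02},
  ],
)

```text
t: 4.98
eef_pos: [0.6078, -0.2803, 0.1946]
tool_rot: [0.0, 0.524, 0.852, -0.0]
contact_force: [-0.1, -0.2, -0.9]
gripper_width: 0.322
```

Emit:
send_rows(
  commands=[
    {"translation": [0.02,0.007,-0.03],"rot": [0,0,0],"grip": 0.02},
    {"translation": [0.03,0.011,-0.015],"rot": [0,0,0],"grip": 0.02},
    {"translation": [0.034,0.0115,0],"rot": [0,0,0],"grip": 0.02},
    {"translation": [0.034,0.0115,0],"rot": [0,0,0],"grip": 0.02},
    {"translation": [0.034,0.0115,0],"rot": [0,0,0],"grip": 0.02},
  ],
)

```text
t: 5.4
eef_pos: [0.5861, -0.1196, 0.2386]
tool_rot: [0.001, 0.524, 0.852, 0.001]
contact_force: [-0.5, -0.3, -1.3]
gripper_width: 0.318
```

Emit:
send_rows(
  commands=[
    {"translation": [0.034,0.0115,0],"rot": [0,0,0],"grip": 0.02},
    {"translation": [0.034,0.0115,0],"rot": [0,0,0],"grip": 0.02},
    {"translation": [0.034,0.0115,0],"rot": [0,0,0],"grip": 0.02},
    {"translation": [0.034,0.0115,0],"rot": [0,0,4],"grip": 0.02},
    {"translation": [0.034,0.0115,0],"rot": [0,0,5],"grip": 0.02},
  ],
)

```text
t: 5.82
eef_pos: [0.5626, 0.0584, 0.2382]
tool_rot: [0.0, 0.59, 0.807, 0.001]
contact_force: [1.1, -0.6, -0.8]
gripper_width: 0.322
```

Emit:
send_rows(
  commands=[
    {"translation": [0.02,0,0],"rot": [0,0,4],"grip": 0.02},
    {"translation": [0.02,0,0],"rot": [-6,0,0],"grip": 0.02},
    {"translation": [0.02,0,0],"rot": [-6,0,0],"grip": 0.02},
    {"translation": [0,0,0],"rot": [-6,0,0],"grip": 0.02},
    {"translation": [0,0,0],"rot": [-6.3,0,0],"grip": 0.02},
  ],
)

```text
t: 6.23
eef_pos: [0.5477, 0.1169, 0.2388]
tool_rot: [0.131, 0.601, 0.77, 0.169]
contact_force: [1.6, -0.7, -2.3]
gripper_width: 0.319
```

Emit:
send_rows(
  commands=[
    {"translation": [0.03,0,0],"rot": [0,0,0],"grip": 0.02},
    {"translation": [0,0,0],"rot": [0,0,0],"grip": 0.02},
    {"translation": [0,0,0],"rot": [0,0,0],"grip": 0.02},
    {"translation": [0,0,0],"rot": [0,0,0],"grip": 0.02},
    {"translation": [0,0,0],"rot": [0,0,0],"grip": 0.02},
  ],
)

```text
t: 6.65
eef_pos: [0.5408, 0.1436, 0.2377]
tool_rot: [0.13, 0.603, 0.769, 0.166]
contact_force: [0.6, 0.1, -0.7]
gripper_width: 0.325
```

```bash
cat > err.py <<'E'
import sys
from h import *
from station import *
from scipy.spatial.transform import Rotation as Q
yaw,phi=np.radians(14.0),0.425
c0=np.array([.5995,.1662,.112])
X=np.array([np.cos(yaw),np.sin(yaw),0]);Y=np.array([-np.sin(yaw),np.cos(yaw),0]);Z=np.array([0,0,1.])
n=-np.sin(phi)*X+np.cos(phi)*Z; ax=np.cos(phi)*X+np.sin(phi)*Z
seat=c0+.036*n
Rt=np.c_[Y,ax,-n]
if __name__=="__main__":
    o=get_obs();r=R(o["tool_rot"])
    print("t",round(o["t"],2),"pos",o["eef_pos"].round(4),"F",o["contact_force"].round(1),"vel",abs(o["joint_vel"]).max().round(3),"q",o["q"].round(2))
    print("rotvec to target (tool)",np.degrees(Q.from_matrix(r.T@Rt).as_rotvec()).round(2))
    d=o["eef_pos"]-seat;print("TCP in clip frame x,y,z",(d@ax).round(4),(d@Y).round(4),(d@n).round(4), "F clip",(o["contact_force"]@np.c_[ax,Y,n]).round(1))
E
python3 err.py; python3 snap.py wrist:w6 top:t6 side:s6
```

```text
t 6.65 pos [0.5408 0.1436 0.2377] F [ 0.6  0.1 -0.7] vel 0.007 q [-0.71  0.12  0.33  2.17  0.06  0.45  1.37]
rotvec to target (tool) [-0.    0.08 -0.19]
TCP in clip frame x,y,z -0.0051 -0.0078 0.1042 F clip [ 0.2 -0.1 -0.9]
6.65 [-0.714  0.116  0.331  2.167  0.058  0.445  1.371] [0.5408 0.1436 0.2377] [ 0.6  0.1 -0.7] 0.325
```

View pics/w6.png

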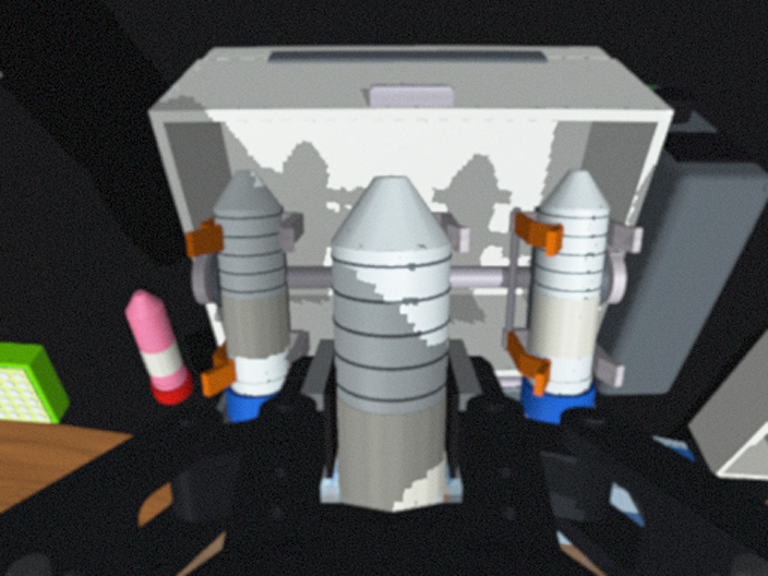

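View pics/t6.png

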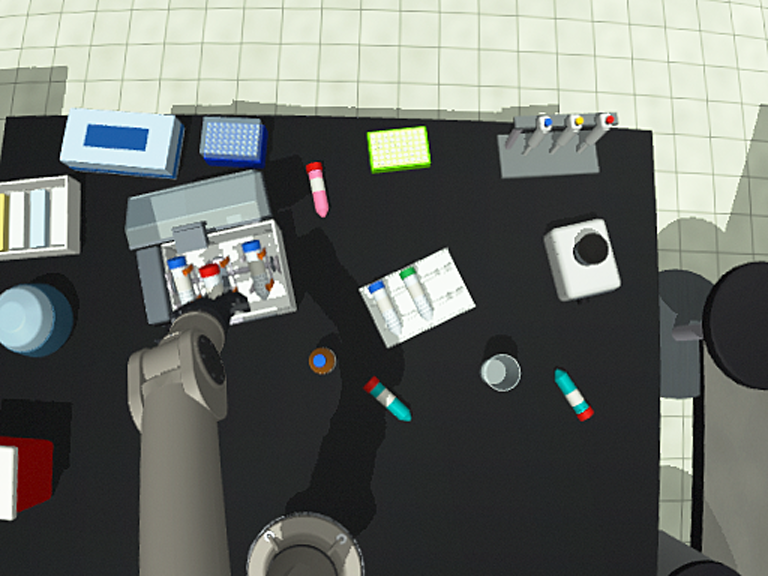

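Run:
```python
from h import *
c=load("w6");crop(c,110,95,440,290,2.4,"pics/w6c.png")
```

```text
(no output)
```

View pics/w6c.png

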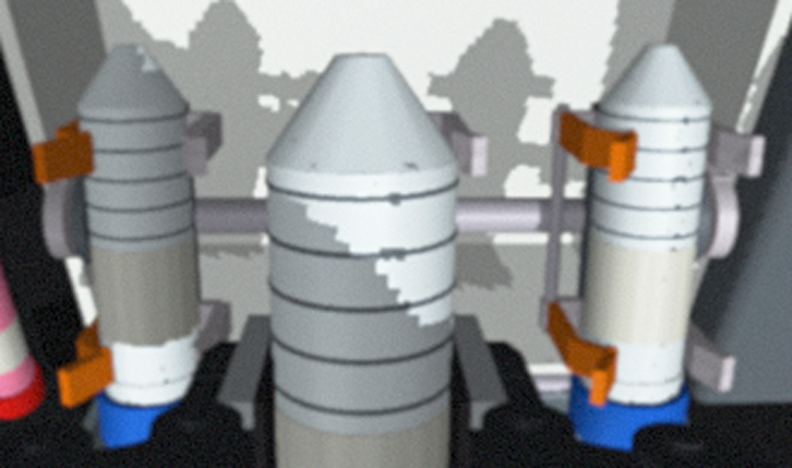

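Run:
```python
from h import *
from err import *
c=load("w6");cv=lambda x,y:[x/2.4+110-.3,y/2.4+95-.3];r=R(c["rot"])
F=np.c_[ax,Y,n]
def pl(k,p0,nn):
    o,d=ray(c,cv(*k));d=d[0];return o+d*((p0-o)@nn)/(d@nn)
for nm,ks in(("L",[(130,45),(133,105),(144.5,243),(151.5,340)]),("R",[(665,45),(653,105),(644,243),(635,340)])):
    for i,k in enumerate(ks): print(nm,k,((pl(k,seat+(0 if i==0 else .004)*n,n)-seat)@F).round(4))
print("held, tool frame at z=-.0014 (x right..)")
for k in[(361,55),(362.5,165),(362,415)]:
    p=pl(k,c["eef"]-r[:,2]*.0014-(0 if k[1]<60 else .004)*r[:,2],r[:,2]);print(k,(r.T@(p-c["eef"])).round(4), ((p-seat)@F).round(4))
```

```text
L (130, 45) [-0.0582 -0.0716 -0.    ]
L (133, 105) [-0.0423 -0.0708  0.004 ]
L (144.5, 243) [-0.003  -0.0705  0.004 ]
L (151.5, 340) [ 0.0268 -0.0706  0.004 ]
R (665, 45) [-0.0578  0.0747 -0.    ]
R (653, 105) [-0.0418  0.0713  0.004 ]
R (644, 243) [-0.0025  0.0721  0.004 ]
R (635, 340) [0.0273 0.072  0.004 ]
held, tool frame at z=-.0014 (x right..)
(361, 55) [-0.0005 -0.0569 -0.0014] [-0.062  -0.0081  0.1056]
(362.5, 165) [-0.0003 -0.0412 -0.0054] [-0.0462 -0.0079  0.1096]
(362, 415) [-0.0004 -0.0002 -0.0054] [-0.0053 -0.0082  0.1096]
```

Emit:
send_rows(
  commands=[
    {"translation": [0.0085,0.004,0],"rot": [0,0,-0.2],"grip": 0.02},
    {"translation": [0,0,0.018],"rot": [0,0,0],"grip": 0.02},
    {"translation": [0,0,0.018],"rot": [0,0,0],"grip": 0.02},
    {"translation": [0,0,0.016],"rot": [0,0,0],"grip": 0.02},
    {"translation": [0,0,0],"rot": [0,0,0],"grip": 0.02},
  ],
  force=80,
)

```text
t: 7.22
eef_pos: [0.5621, 0.159, 0.1887]
tool_rot: [0.129, 0.601, 0.771, 0.164]
contact_force: [0.7, -0.3, -1.1]
gripper_width: 0.317
```

Emit:
send_rows(
  commands=[
    {"translation": [0,0,0],"rot": [0,0,0],"grip": 0.02},
    {"translation": [0,0,0],"rot": [0,0,0],"grip": 0.02},
    {"translation": [0,0,0],"rot": [0,0,0],"grip": 0.02},
    {"translation": [0,0,0],"rot": [0,0,0],"grip": 0.02},
    {"translation": [0,0,0],"rot": [0,0,0],"grip": 0.02},
  ],
)

```text
t: 7.63
eef_pos: [0.5626, 0.1588, 0.1921]
tool_rot: [0.13, 0.601, 0.771, 0.166]
contact_force: [0.3, 0.7, -1.3]
gripper_width: 0.317
```

```bash
python3 err.py; python3 snap.py wrist:w7; python3 -c "
from h import *
crop(load('w7'),90,60,420,290,2.4,'pics/w7c.png')"
```

```text
t 7.63 pos [0.5626 0.1588 0.1921] F [ 0.3  0.7 -1.3] vel 0.004 q [-0.68  0.23  0.3   2.16 -0.01  0.34  1.42]
rotvec to target (tool) [0.02 0.02 0.08]
TCP in clip frame x,y,z -0.0012 0.0018 0.0525 F clip [-0.1  0.6 -1.3]
7.6333 [-0.681  0.233  0.299  2.159 -0.006  0.339  1.418] [0.5626 0.1588 0.1921] [ 0.3  0.7 -1.3] 0.317
```

View pics/w7c.png

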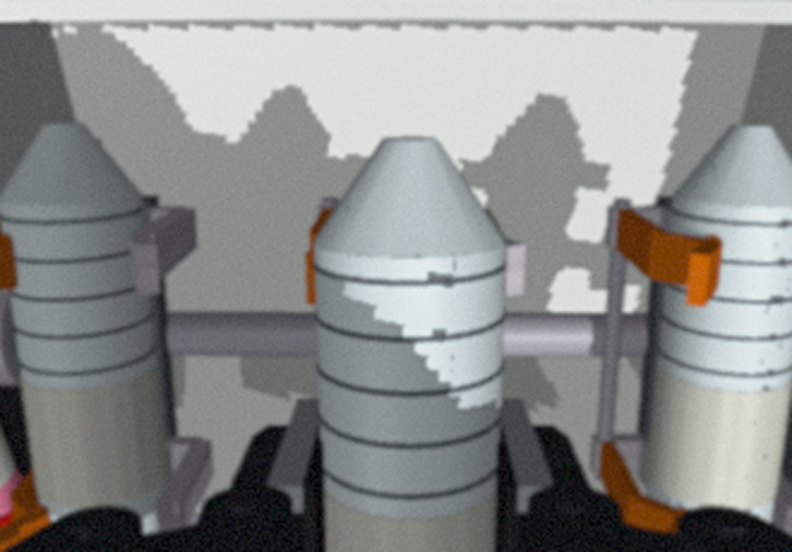

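Emit:
send_rows(
  commands=[
    {"translation": [-0.0005,0,0.008],"rot": [0,0,0],"grip": 0.02},
    {"translation": [0,0,0.008],"rot": [0,0,0],"grip": 0.02},
    {"translation": [0,0,0.006],"rot": [0,0,0],"grip": 0.02},
    {"translation": [0,0,0.005],"rot": [0,0,0],"grip": 0.02},
    {"translation": [0,0,0.003],"rot": [0,0,0],"grip": 0.02},
  ],
)

```text
t: 8.1
eef_pos: [0.5742, 0.1629, 0.1632]
tool_rot: [0.129, 0.601, 0.771, 0.166]
contact_force: [-9.2, 6.2, 10.8]
gripper_width: 0.316
```

```bash
python3 err.py
```

```text
t 8.1 pos [0.5742 0.1629 0.1632] F [-9.2  6.2 10.8] vel 0.064 q [-0.64  0.3   0.26  2.15 -0.04  0.28  1.45]
rotvec to target (tool) [-0.1  -0.06  0.15]
TCP in clip frame x,y,z -0.002 0.0029 0.0211 F clip [-2.3  8.3 12.9]
```

Emit:
send_rows(
  commands=[
    {"translation": [-0.001,0,0.006],"rot": [0,0,0],"grip": 0.02},
    {"translation": [0,0,0.006],"rot": [0,0,0],"grip": 0.02},
    {"translation": [0,0,0.005],"rot": [0,0,0],"grip": 0.02},
    {"translation": [0,0,0.003],"rot": [0,0,0],"grip": 0.02},
    {"translation": [0,0,0.002],"rot": [0,0,0],"grip": 0.02},
  ],
)

```text
t: 8.52
eef_pos: [0.5837, 0.1635, 0.1433]
tool_rot: [0.13, 0.601, 0.771, 0.166]
contact_force: [-2.3, 4.7, 4.8]
gripper_width: 0.316
```

```bash
python3 err.py
```

```text
t 8.52 pos [0.5837 0.1635 0.1433] F [-2.3  4.7  4.8] vel 0.04 q [-0.61  0.35  0.24  2.14 -0.06  0.24  1.47]
rotvec to target (tool) [-0.05 -0.01  0.17]
TCP in clip frame x,y,z -0.0017 0.0012 -0.0009 F clip [1.  5.1 4.9]
```

Emit:
send_rows(
  commands=[
    {"translation": [0,0,0.001],"rot": [0,0,0],"grip": 0.02},
    {"translation": [0,0,0.001],"rot": [0,0,0],"grip": 0.02},
    {"translation": [0,0,0.001],"rot": [0,0,0],"grip": 0.02},
    {"translation": [0,0,0],"rot": [0,0,0],"grip": 0.02},
    {"translation": [0,0,0],"rot": [0,0,0],"grip": 0.02},
  ],
)

```text
t: 8.93
eef_pos: [0.5841, 0.1635, 0.1428]
tool_rot: [0.129, 0.601, 0.771, 0.166]
contact_force: [-17.2, 1.3, 26.0]
gripper_width: 0.316
```

```bash
python3 err.py
```

```text
t 8.93 pos [0.5841 0.1635 0.1428] F [-17.2   1.3  26. ] vel 0.001 q [-0.61  0.35  0.23  2.14 -0.07  0.24  1.47]
rotvec to target (tool) [-0.02 -0.06  0.1 ]
TCP in clip frame x,y,z -0.0015 0.0011 -0.0015 F clip [-4.2  5.5 30.5]
```

Emit:
send_rows(
  commands=[
    {"translation": [0,0,-0.002],"rot": [0,0,0],"grip": 0.02},
    {"translation": [0,0,0],"rot": [0,0,0],"grip": 0.043},
    {"translation": [0,0,0],"rot": [0,0,0],"grip": 0.043},
    {"translation": [0,0,0],"rot": [0,0,0],"grip": 0.043},
    {"translation": [0,0,0],"rot": [0,0,0],"grip": 0.043},
  ],
)

```text
t: 9.35
eef_pos: [0.584, 0.1614, 0.1426]
tool_rot: [0.13, 0.602, 0.77, 0.165]
contact_force: [-0.6, -0.2, -0.5]
gripper_width: 0.502
```

```bash
python3 err.py; python3 snap.py wrist:w8
```

```text
t 9.35 pos [0.584  0.1614 0.1426] F [-0.6 -0.2 -0.5] vel 0.005 q [-0.61  0.35  0.24  2.15 -0.06  0.24  1.47]
rotvec to target (tool) [-0.09  0.11  0.03]
TCP in clip frame x,y,z -0.0021 -0.0009 -0.0014 F clip [-0.8 -0.1 -0.2]
9.35 [-0.607  0.35   0.237  2.145 -0.063  0.237  1.473] [0.584  0.1614 0.1426] [-0.6 -0.2 -0.5] 0.502
```

View pics/w8.png

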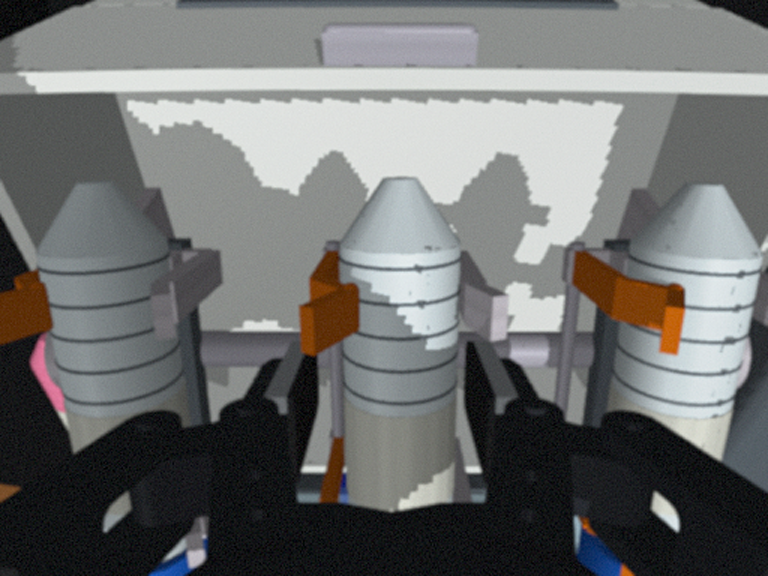

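Emit:
send_rows(
  commands=[
    {"translation": [0.001,0,-0.008],"rot": [0,0,0],"grip": 0.043},
    {"translation": [0,0,-0.02],"rot": [0,0,0],"grip": 0.043},
    {"translation": [0,0,-0.03],"rot": [0,0,0],"grip": 0.043},
    {"translation": [0,0,-0.03],"rot": [0,0,0],"grip": 0.043},
    {"translation": [0,0,-0.03],"rot": [0,0,0],"grip": 0.043},
  ],
)

```text
t: 9.82
eef_pos: [0.5357, 0.151, 0.2515]
tool_rot: [0.13, 0.602, 0.771, 0.165]
contact_force: [0.1, -0.2, 0.5]
gripper_width: 0.505
```

Emit:
send_rows(
  commands=[
    {"translation": [0,0,-0.03],"rot": [0,0,0],"grip": 0.0},
    {"translation": [0,0,-0.02],"rot": [0,0,0],"grip": 0.0},
    {"translation": [0,0,0],"rot": [0,0,0],"grip": 0.0},
    {"translation": [0,0,0],"rot": [0,0,0],"grip": 0.0},
    {"translation": [0,0,0],"rot": [0,0,0],"grip": 0.0},
  ],
)

```text
t: 10.23
eef_pos: [0.5162, 0.1466, 0.2955]
tool_rot: [0.13, 0.601, 0.771, 0.165]
contact_force: [0.3, -0.2, 0.2]
gripper_width: 0.004
```

```bash
python3 err.py; python3 snap.py wrist:w9 top:t9 side:s9;  python3 -c "
from h import *
crop(load('t9'),75,105,205,225,5,'pics/t9c.png');crop(load('s9'),205,10,345,175,3.6,'pics/s9c.png')"
```

```text
t 10.23 pos [0.5162 0.1466 0.2955] F [ 0.3 -0.2  0.2] vel 0.026 q [-0.79 -0.01  0.35  2.14  0.15  0.6   1.27]
rotvec to target (tool) [-0.09  0.04  0.08]
TCP in clip frame x,y,z -0.0022 0.0012 0.1665 F clip [ 0.3 -0.3  0.1]
10.2333 [-0.791 -0.013  0.352  2.142  0.149  0.601  1.273] [0.5162 0.1466 0.2955] [ 0.3 -0.2  0.2] 0.004
```

View pics/w9.png

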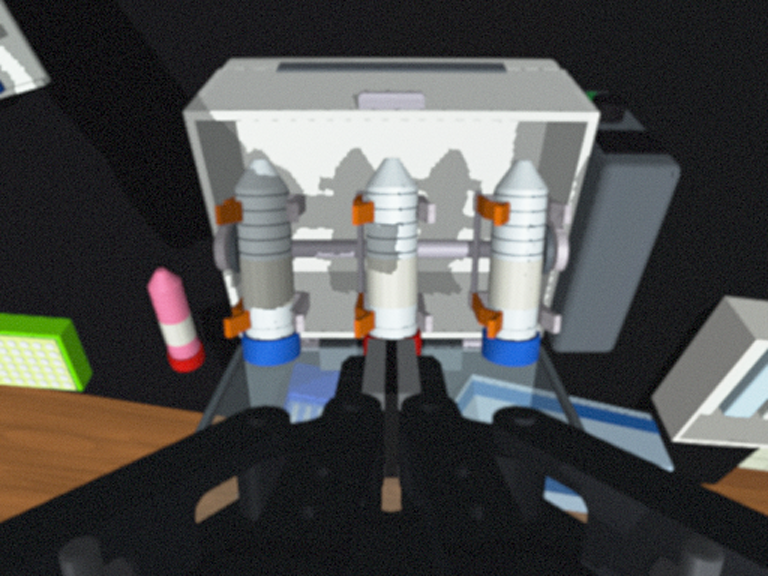

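View pics/s9c.png

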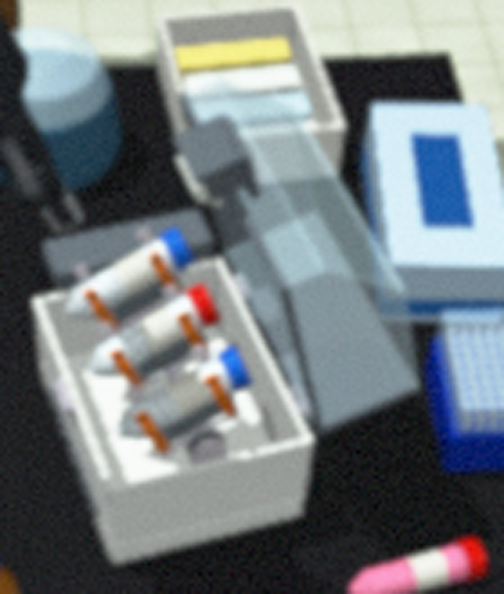

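Run:
```python
from h import *
from err import *
for nm in("w9","t9","s9"):
    C=cloud(load(nm));q=C-seat;x=q@ax;y=q@Y;z=q@n
    for yc in(-.072,0,.072):
        P=[]
        for xx in np.arange(-.036,.03,.004):
            m=(abs(x-xx)<.002)&(abs(y-yc)<.009)&(abs(z-.012)<.02)
            if m.sum()>2:P.append([xx,np.percentile(z[m],80)])
        P=np.array(P);f=np.polyfit(P[:,0],P[:,1],1);print(nm,yc,"ridge z",np.median(P[:,1]).round(4),"slope",f[0].round(3))
# hood: tab points from top0
c0_=np.array([.5995,.1662,0])
for nm in("t9","s9"):
    C=cloud(load(nm));q=C-c0_;x=q@X;y=q@Y;z=C[...,2]
    m=(x>0)&(x<.16)&(abs(y)<.027)&(z>.2)&(z<.4)
    p=np.c_[x[m],y[m],z[m]];print(nm,m.sum())
    for zz in np.arange(.2,.36,.01):
        k=abs(p[:,2]-zz)<.005
        if k.sum(): print(zz.round(2),k.sum(),"x",np.percentile(p[k,0],[5,50,95]).round(3),"y",np.percentile(p[k,1],[5,95]).round(3))
```

```text
w9 -0.072 ridge z 0.0159 slope -0.015
w9 0 ridge z 0.0162 slope -0.001
w9 0.072 ridge z 0.0157 slope -0.014
t9 -0.072 ridge z 0.0162 slope 0.01
t9 0 ridge z 0.016 slope 0.006
t9 0.072 ridge z 0.0159 slope -0.005
s9 -0.072 ridge z 0.016 slope -0.031
s9 0 ridge z 0.0159 slope -0.003
s9 0.072 ridge z 0.0151 slope -0.02
t9 978
0.25 59 x [0.134 0.14  0.145] y [-0.023  0.023]
0.26 98 x [0.118 0.126 0.135] y [-0.023  0.025]
0.27 90 x [0.102 0.11  0.119] y [-0.025  0.023]
0.28 153 x [0.052 0.092 0.104] y [-0.025  0.025]
0.29 162 x [0.061 0.074 0.084] y [-0.025  0.024]
0.3 24 x [0.011 0.023 0.055] y [-0.025  0.016]
0.31 60 x [0.009 0.015 0.045] y [-0.024  0.022]
0.32 301 x [0.013 0.031 0.048] y [-0.023  0.023]
0.33 31 x [0.039 0.049 0.051] y [-0.022  0.021]
s9 679
0.25 25 x [0.139 0.143 0.147] y [-0.02   0.023]
0.26 55 x [0.122 0.13  0.137] y [-0.025  0.024]
0.27 52 x [0.105 0.112 0.119] y [-0.025  0.024]
0.28 86 x [0.047 0.092 0.103] y [-0.025  0.023]
0.29 112 x [0.018 0.073 0.085] y [-0.026  0.021]
0.3 54 x [0.014 0.029 0.056] y [-0.026  0.01 ]
0.31 69 x [0.011 0.028 0.054] y [-0.027  0.01 ]
0.32 204 x [0.015 0.033 0.05 ] y [-0.025  0.02 ]
0.33 22 x [0.041 0.049 0.053] y [-0.024  0.017]
```

View pics/t9c.png

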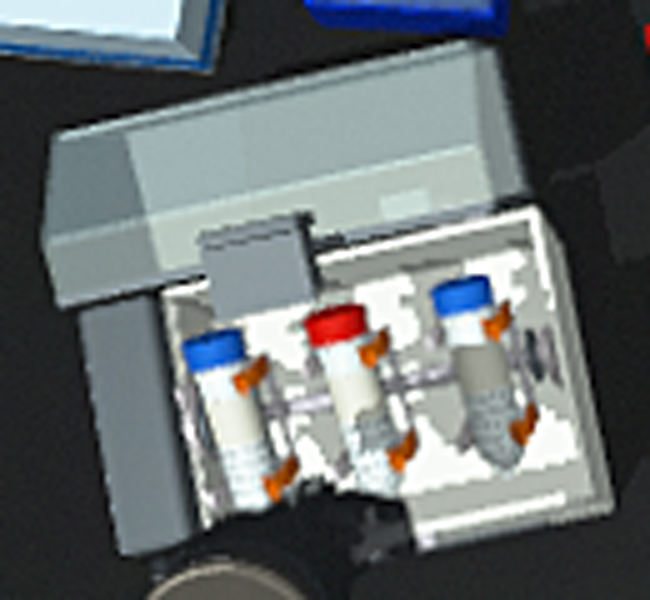

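Run:
```python
from h import *
from err import *
c0_=np.array([.5995,.1662,0])
img=np.full((560,760,3),255,np.uint8)
def px(x,z): return int((x+.02)*3800),int(540-(z-.2)*3800)
for nm,col in(("t9",(255,0,0)),("s9",(0,0,255)),("w1",(0,160,0)),("top0",(160,160,0))):
    C=cloud(load(nm));q=C-c0_;x=q@X;y=q@Y;z=C[...,2]
    m=(x>-.02)&(x<.18)&(abs(y)<.022)&(z>.2)&(z<.345)
    for a,b in zip(x[m],z[m]): cv2.circle(img,px(a,b),2,col,-1)
for th,col in((1.2,(0,200,255)),(1.3,(0,0,0)),(1.4,(200,0,200))):
    f=lambda a,b:( .092+a*np.cos(th)+b*np.sin(th), .106-a*np.sin(th)+b*np.cos(th))
    pts=[(-.18,.021),(-.222,.021),(-.222,.013),(-.18,.013),(-.18,.036),(-.15,.066)]
    for i in range(5): cv2.line(img,px(*f(*pts[i])),px(*f(*pts[i+1])),col,1)
cv2.imwrite("pics/hood.png",img)
```

```text
(no output)
```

View pics/hood.png

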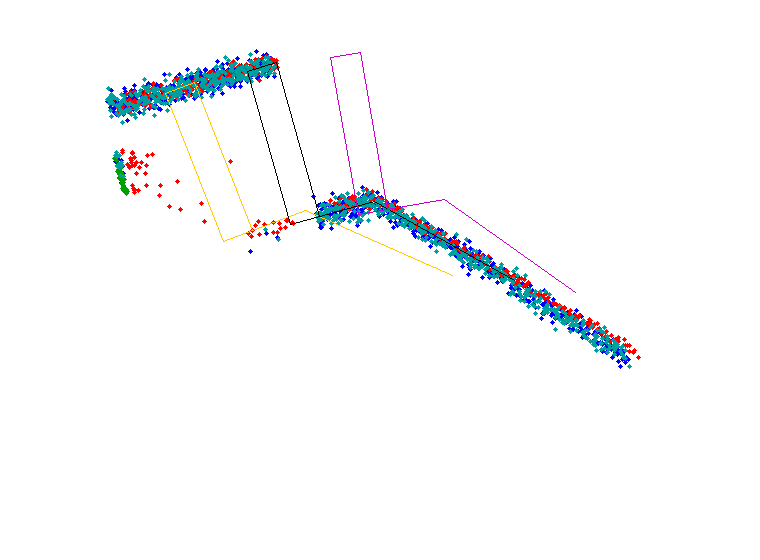

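Emit:
send_rows(
  commands=[
    {"translation": [0,0.01,-0.025],"rot": [6,0,0],"grip": 0.0},
    {"translation": [0,0.01,-0.025],"rot": [6,0,0],"grip": 0.0},
    {"translation": [0,0,-0.025],"rot": [6,0,0],"grip": 0.0},
    {"translation": [0,0,-0.02],"rot": [6,0,0],"grip": 0.0},
    {"translation": [0,0,-0.01],"rot": [0.3,0,0],"grip": 0.0},
  ],
)

```text
t: 10.8
eef_pos: [0.5116, 0.1462, 0.404]
tool_rot: [0.002, 0.615, 0.788, -0.0]
contact_force: [-0.2, -0.1, -0.7]
gripper_width: 0.006
```

```bash
cat > eh.py <<'E'
from err import *
from scipy.spatial.transform import Rotation as Q
o=get_obs();r=R(o["tool_rot"]);d=o["eef_pos"]-np.array([.5995,.1662,0])
tip=d+r[:,2]*.017
print("t",round(o["t"],2),"TCP rot-frame x,y,z",(d@X).round(4),(d@Y).round(4),d[2].round(4),"tip x,z",(tip@X).round(4),tip[2].round(4),"F xyz",(o["contact_force"]@np.c_[X,Y,Z]).round(1),"vel",abs(o["joint_vel"]).max().round(3),"q",o["q"].round(2))
print("rotvec to vertical",np.degrees(Q.from_matrix(r.T@np.c_[Y,X,-Z]).as_rotvec()).round(2))
E
python3 eh.py
```

```text
t 10.8 TCP rot-frame x,y,z -0.0901 0.0018 0.404 tip x,z -0.0901 0.387 F xyz [-0.2 -0.1 -0.7] vel 0.163 q [-0.76  0.12  0.41  1.7  -0.05  1.33  1.47]
rotvec to vertical [0.08 0.16 0.05]
```

Emit:
send_rows(
  commands=[
    {"translation": [-0.002,0.034,0],"rot": [0,0,0],"grip": 0.0},
    {"translation": [0,0.034,0],"rot": [0,0,0],"grip": 0.0},
    {"translation": [0,0.034,0],"rot": [0,0,0],"grip": 0.0},
    {"translation": [0,0.034,0],"rot": [0,0,0],"grip": 0.0},
    {"translation": [0,0.034,0],"rot": [0,0,0],"grip": 0.0},
  ],
)

```text
t: 11.22
eef_pos: [0.6765, 0.1849, 0.4016]
tool_rot: [0.002, 0.615, 0.788, 0.0]
contact_force: [0.3, 0.3, 0.0]
gripper_width: -0.004
```

Emit:
send_rows(
  commands=[
    {"translation": [0,0,0],"rot": [0,0,0],"grip": 0.0},
    {"translation": [0,0,0.01],"rot": [0,0,0],"grip": 0.0},
    {"translation": [0,0,0.01],"rot": [0,0,0],"grip": 0.0},
    {"translation": [0,0,0],"rot": [0,0,0],"grip": 0.0},
    {"translation": [0,0,0],"rot": [0,0,0],"grip": 0.0},
  ],
)

```text
t: 11.63
eef_pos: [0.6737, 0.184, 0.3827]
tool_rot: [0.002, 0.615, 0.788, 0.001]
contact_force: [-0.5, 0.2, -0.3]
gripper_width: -0.004
```

```bash
python3 eh.py;python3 snap.py side:s10 top:t10; python3 -c "
from h import *
crop(load('s10'),205,10,345,175,3.6,'pics/s10c.png')"
```

```text
t 11.63 TCP rot-frame x,y,z 0.0763 -0.0007 0.3827 tip x,z 0.0764 0.3657 F xyz [-0.4  0.3 -0.3] vel 0.029 q [-0.64  0.46  0.43  1.34 -0.19  1.38  1.61]
rotvec to vertical [0.18 0.09 0.03]
11.6333 [-0.638  0.458  0.434  1.337 -0.189  1.384  1.607] [0.6737 0.184  0.3827] [-0.5  0.2 -0.3] -0.004
```

View pics/s10c.png

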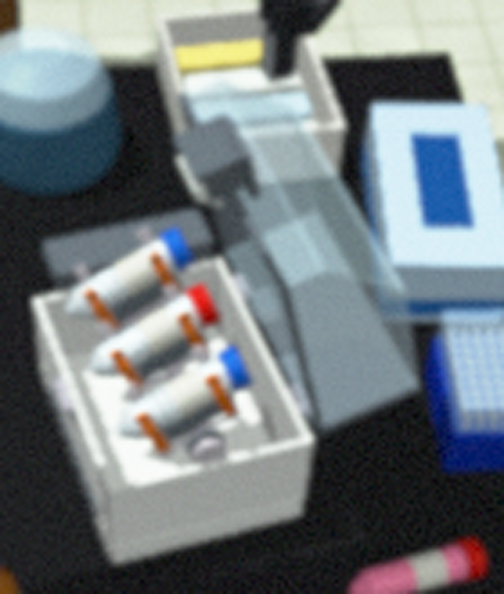

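Emit:
send_rows(
  commands=[
    {"translation": [0.001,0.005,0],"rot": [0,0,0],"grip": 0.0},
    {"translation": [0,0,0.015],"rot": [0,0,0],"grip": 0.0},
    {"translation": [0,0,0.018],"rot": [0,0,0],"grip": 0.0},
    {"translation": [0,0,0.015],"rot": [0,0,0],"grip": 0.0},
    {"translation": [0,0,0],"rot": [0,0,0],"grip": 0.0},
  ],
)

```text
t: 12.15
eef_pos: [0.6786, 0.1866, 0.3328]
tool_rot: [0.001, 0.615, 0.788, -0.0]
contact_force: [-0.1, 0.3, -0.7]
gripper_width: -0.002
```

Emit:
send_rows(
  commands=[
    {"translation": [0,0,0],"rot": [0,0,0],"grip": 0.0},
    {"translation": [0,-0.004,0],"rot": [0,0,0],"grip": 0.0},
    {"translation": [0,-0.004,0],"rot": [0,0,0],"grip": 0.0},
    {"translation": [0,-0.003,0],"rot": [0,0,0],"grip": 0.0},
    {"translation": [0,0,0],"rot": [0,0,0],"grip": 0.0},
  ],
)

```text
t: 12.57
eef_pos: [0.6689, 0.1836, 0.3368]
tool_rot: [0.003, 0.615, 0.788, 0.002]
contact_force: [0.1, 0.0, 0.1]
gripper_width: 0.0
```

```bash
python3 eh.py;python3 snap.py wrist:w11
```

```text
t 12.57 TCP rot-frame x,y,z 0.0715 0.0001 0.3368 tip x,z 0.0716 0.3198 F xyz [ 0.1 -0.   0.1] vel 0.011 q [-0.64  0.47  0.43  1.42 -0.19  1.29  1.61]
rotvec to vertical [0.38 0.08 0.03]
12.5667 [-0.642  0.468  0.425  1.423 -0.194  1.286  1.612] [0.6689 0.1836 0.3368] [0.1 0.  0.1] 0.0
```

View pics/w11.png

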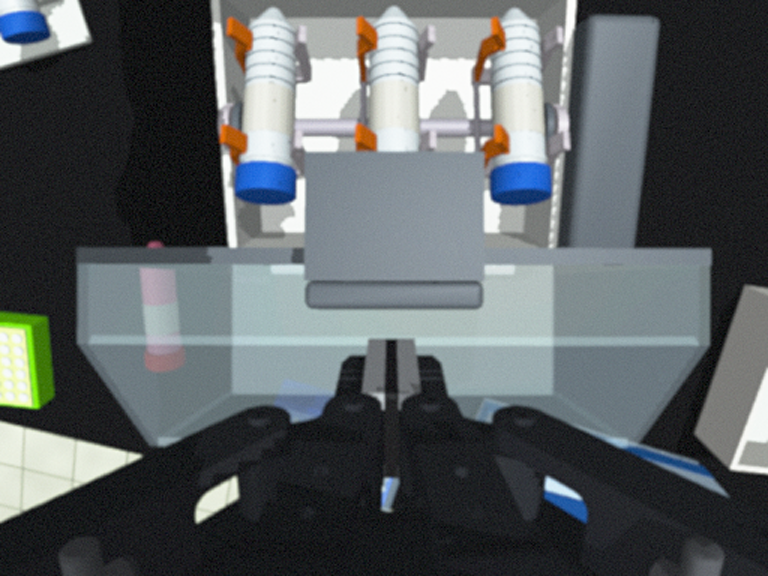

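Emit:
send_rows(
  commands=[
    {"translation": [0,-0.0056,0.002],"rot": [0,0,0],"grip": 0.0},
    {"translation": [0,-0.0105,0.0024],"rot": [0,0,0],"grip": 0.0},
    {"translation": [0,-0.0105,0.0024],"rot": [0,0,0],"grip": 0.0},
    {"translation": [0,-0.0102,0.0034],"rot": [0,0,0],"grip": 0.0},
    {"translation": [0,-0.0102,0.0034],"rot": [0,0,0],"grip": 0.0},
  ],
)

```text
t: 13.03
eef_pos: [0.6241, 0.1727, 0.3225]
tool_rot: [0.003, 0.615, 0.788, 0.003]
contact_force: [2.5, 1.0, -0.0]
gripper_width: -0.002
```

```bash
python3 eh.py;python3 snap.py wrist:w12
```

```text
t 13.03 TCP rot-frame x,y,z 0.0254 0.0003 0.3225 tip x,z 0.0255 0.3055 F xyz [ 2.6  0.3 -0. ] vel 0.369 q [-0.68  0.39  0.43  1.57 -0.17  1.21  1.59]
rotvec to vertical [0.5  0.08 0.05]
13.0333 [-0.677  0.389  0.426  1.565 -0.166  1.215  1.594] [0.6241 0.1727 0.3225] [ 2.5  1.  -0. ] -0.002
```

View pics/w12.png

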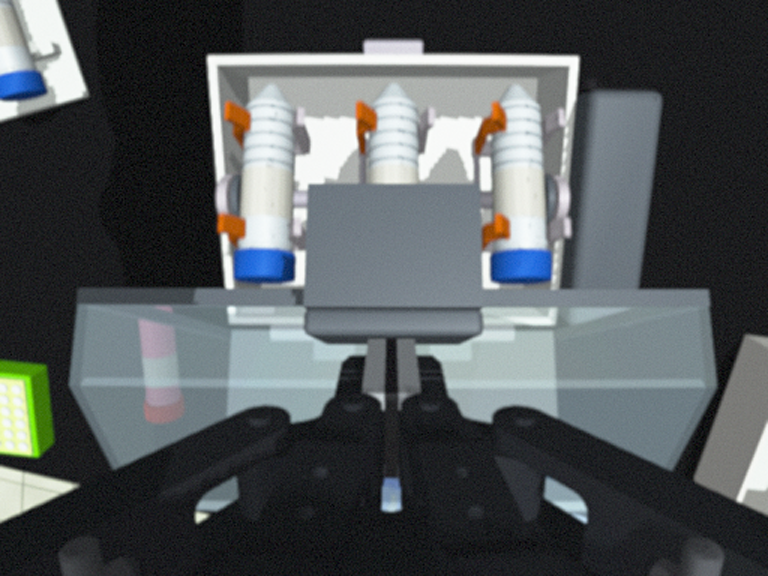

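Emit:
send_rows(
  commands=[
    {"translation": [0,-0.0196,0.0088],"rot": [0,0,0],"grip": 0.0},
    {"translation": [0,-0.0186,0.0108],"rot": [0,0,0],"grip": 0.0},
    {"translation": [0,-0.0175,0.0125],"rot": [0,0,0],"grip": 0.0},
    {"translation": [0,-0.0161,0.0142],"rot": [0,0,0],"grip": 0.0},
    {"translation": [0,-0.0146,0.0158],"rot": [0,0,0],"grip": 0.0},
  ],
)

```text
t: 13.5
eef_pos: [0.54, 0.1515, 0.2597]
tool_rot: [0.003, 0.615, 0.788, 0.003]
contact_force: [0.8, 0.3, 2.2]
gripper_width: -0.004
```

```bash
python3 eh.py;python3 snap.py wrist:w13 side:s13
```

```text
t 13.5 TCP rot-frame x,y,z -0.0613 0.0002 0.2597 tip x,z -0.0612 0.2427 F xyz [0.8 0.1 2.2] vel 0.615 q [-0.72  0.29  0.42  1.85 -0.13  1.03  1.56]
rotvec to vertical [0.44 0.06 0.04]
13.5 [-0.724  0.285  0.415  1.847 -0.131  1.028  1.559] [0.54   0.1515 0.2597] [0.8 0.3 2.2] -0.004
```

View pics/w13.png

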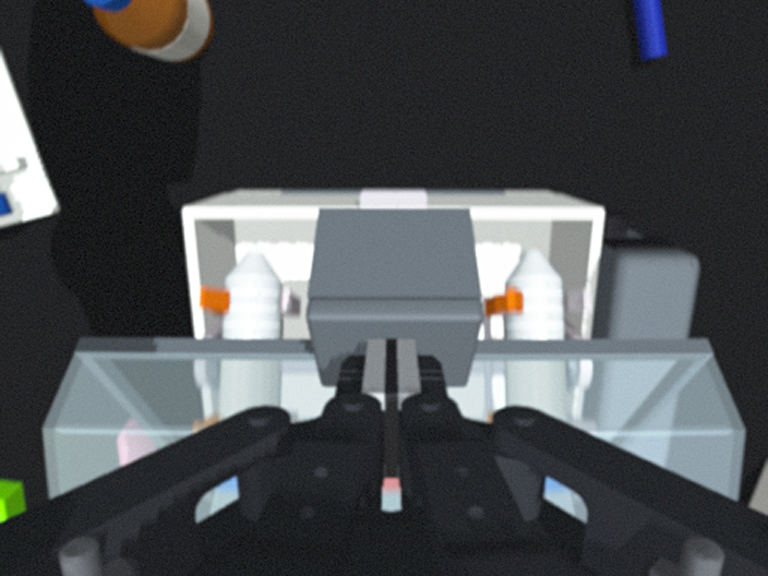

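View pics/s13.png

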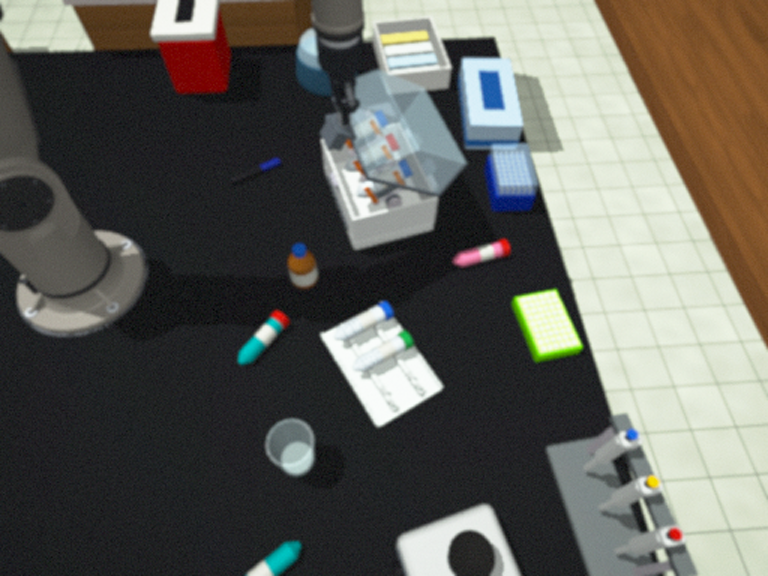

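Emit:
send_rows(
  commands=[
    {"translation": [0,-0.0129,0.0171],"rot": [0,0,0],"grip": 0.0},
    {"translation": [0,-0.0112,0.0184],"rot": [0,0,0],"grip": 0.0},
    {"translation": [0,-0.0093,0.0194],"rot": [0,0,0],"grip": 0.0},
    {"translation": [0,-0.0074,0.0202],"rot": [0,0,0],"grip": 0.0},
    {"translation": [0,-0.0052,0.0208],"rot": [0,0,0],"grip": 0.0},
  ],
)

```text
t: 14.02
eef_pos: [0.4972, 0.1407, 0.1634]
tool_rot: [0.003, 0.615, 0.788, 0.002]
contact_force: [0.6, 1.1, 0.1]
gripper_width: 0.002
```

```bash
python3 eh.py;python3 snap.py wrist:w14; python3 eh.py
```

```text
t 14.02 TCP rot-frame x,y,z -0.1055 0.0 0.1634 tip x,z -0.1053 0.1464 F xyz [0.8 0.9 0.1] vel 0.603 q [-0.71  0.33  0.38  2.04 -0.17  0.79  1.59]
rotvec to vertical [0.42 0.07 0.04]
14.0167 [-0.715  0.334  0.385  2.038 -0.171  0.792  1.586] [0.4972 0.1407 0.1634] [0.6 1.1 0.1] 0.002
t 14.07 TCP rot-frame x,y,z -0.1088 -0.0002 0.1595 tip x,z -0.1088 0.1425 F xyz [-2.7  0.  -2.9] vel 0.117 q [-0.71  0.34  0.38  2.04 -0.17  0.79  1.59]
rotvec to vertical [0.02 0.16 0.07]
```

View pics/w14.png

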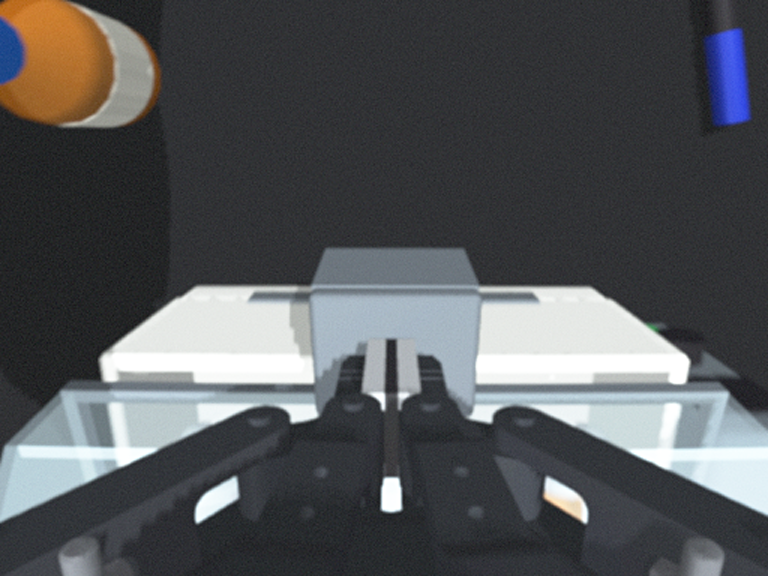

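Emit:
send_rows(
  commands=[
    {"translation": [0,-0.001,0.004],"rot": [0,0,0],"grip": 0.0},
    {"translation": [0,-0.001,0.004],"rot": [0,0,0],"grip": 0.0},
    {"translation": [0,-0.001,0.004],"rot": [0,0,0],"grip": 0.0},
    {"translation": [0,0,0.004],"rot": [0,0,0],"grip": 0.0},
    {"translation": [0,0,0.003],"rot": [0,0,0],"grip": 0.0},
  ],
)

```text
t: 14.48
eef_pos: [0.4951, 0.1399, 0.1464]
tool_rot: [0.003, 0.616, 0.788, 0.003]
contact_force: [0.1, -0.1, -0.8]
gripper_width: -0.0
```

```bash
python3 eh.py
```

```text
t 14.48 TCP rot-frame x,y,z -0.1077 -0.0003 0.1464 tip x,z -0.1075 0.1294 F xyz [ 0.  -0.1 -0.8] vel 0.12 q [-0.71  0.36  0.38  2.06 -0.19  0.75  1.6 ]
rotvec to vertical [0.48 0.03 0.01]
```

Emit:
send_rows(
  commands=[
    {"translation": [0,0,0],"rot": [0,0,0],"grip": 0.0},
    {"translation": [0,0,0.001],"rot": [0,0,0],"grip": 0.0},
    {"translation": [0,0,0.001],"rot": [0,0,0],"grip": 0.0},
    {"translation": [0,0,0],"rot": [0,0,0],"grip": 0.0},
    {"translation": [0,0,0],"rot": [0,0,0],"grip": 0.0},
  ],
)

```text
t: 14.9
eef_pos: [0.4946, 0.1398, 0.144]
tool_rot: [0.003, 0.616, 0.788, 0.003]
contact_force: [-5.3, -0.4, 16.3]
gripper_width: -0.001
```

```bash
python3 eh.py;python3 snap.py wrist:w15 side:s15; python3 -c "
from h import *
crop(load('s15'),195,20,315,135,5,'pics/s15c.png')"
```

```text
t 14.9 TCP rot-frame x,y,z -0.1082 -0.0002 0.144 tip x,z -0.1081 0.127 F xyz [-5.2  0.9 16.3] vel 0.003 q [-0.7   0.36  0.37  2.06 -0.19  0.75  1.6 ]
rotvec to vertical [0.42 0.05 0.02]
14.9 [-0.705  0.36   0.374  2.059 -0.188  0.747  1.601] [0.4946 0.1398 0.144 ] [-5.3 -0.4 16.3] -0.001
```

View pics/w15.png

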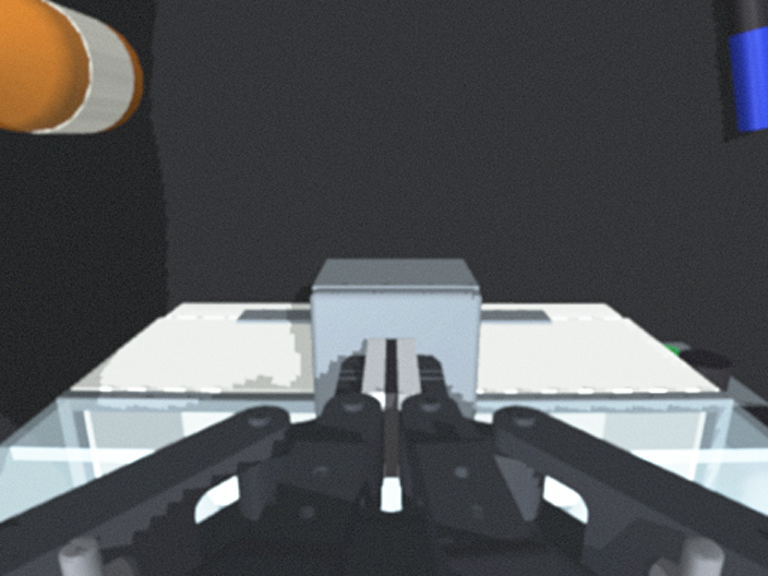

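View pics/s15c.png

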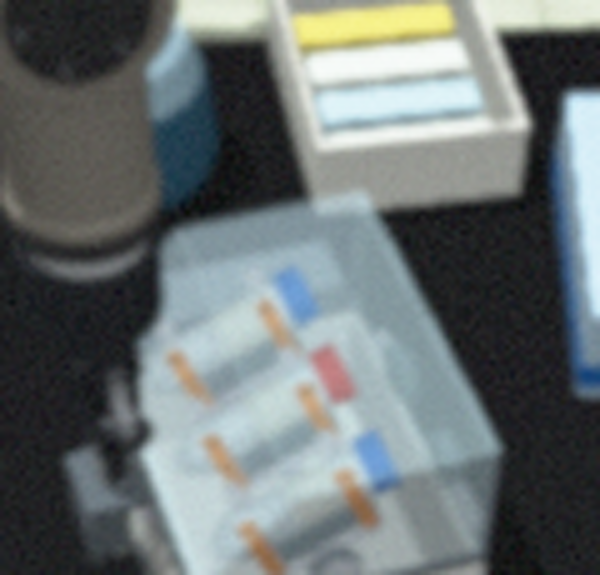

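Emit:
send_rows(
  commands=[
    {"translation": [0,0,0.001],"rot": [0,0,0],"grip": 0.0},
    {"translation": [0,0,0],"rot": [0,0,0],"grip": 0.0},
    {"translation": [0,0,0.001],"rot": [0,0,0],"grip": 0.0},
    {"translation": [0,0,0],"rot": [0,0,0],"grip": 0.0},
    {"translation": [0,0,0],"rot": [0,0,0],"grip": 0.0},
  ],
)

```text
t: 15.42
eef_pos: [0.4946, 0.1398, 0.1438]
tool_rot: [0.002, 0.616, 0.788, 0.003]
contact_force: [-12.7, -2.6, 37.8]
gripper_width: -0.001
```

```bash
python3 eh.py
```

```text
t 15.42 TCP rot-frame x,y,z -0.1081 -0.0002 0.1438 tip x,z -0.108 0.1268 F xyz [-13.    0.5  37.8] vel 0.003 q [-0.7   0.36  0.37  2.06 -0.19  0.75  1.6 ]
rotvec to vertical [ 0.42 -0.02  0.  ]
```

Emit:
send_rows(
  commands=[
    {"translation": [0,0,-0.005],"rot": [0,0,0],"grip": 0.0},
    {"translation": [0,-0.005,-0.015],"rot": [0,0,0],"grip": 0.0},
    {"translation": [0,-0.01,-0.03],"rot": [0,0,0],"grip": 0.0},
    {"translation": [0,-0.01,-0.03],"rot": [0,0,0],"grip": 0.0},
    {"translation": [0,-0.01,-0.03],"rot": [0,0,0],"grip": 0.0},
  ],
)

```text
t: 15.83
eef_pos: [0.4586, 0.1308, 0.2512]
tool_rot: [0.003, 0.616, 0.788, 0.001]
contact_force: [0.6, 0.1, -0.4]
gripper_width: 0.002
```

Emit:
send_rows(
  commands=[
    {"translation": [0,0,-0.03],"rot": [0,0,0],"grip": 0.0},
    {"translation": [0,0,-0.03],"rot": [0,0,0],"grip": 0.0},
    {"translation": [0,0,0],"rot": [0,0,0],"grip": 0.0},
    {"translation": [0,0,0],"rot": [0,0,0],"grip": 0.0},
    {"translation": [0,0,0],"rot": [0,0,0],"grip": 0.0},
  ],
)

```text
t: 16.25
eef_pos: [0.4583, 0.1311, 0.3096]
tool_rot: [0.002, 0.615, 0.788, 0.002]
contact_force: [0.1, -0.2, -1.1]
gripper_width: -0.0
```

```bash
python3 eh.py;python3 snap.py wrist:w16 side:s16 top:t16
python3 - <<'E'
from h import *
from err import *
crop(load('s16'),195,20,315,135,5,'pics/s16c.png')
c0_=np.array([.5995,.1662,0])
img=np.full((560,760,3),255,np.uint8)
def px(x,z): return int((x+.16)*2800),int(540-(z-.08)*2800)
for nm,col in(("t16",(255,0,0)),("s16",(0,0,255)),("w16",(0,160,0))):
    C=cloud(load(nm));q=C-c0_;x=q@X;y=q@Y;z=C[...,2]
    m=(x>-.16)&(x<.1)&(abs(y)<.022)&(z>.09)&(z<.21)
    for a,b in zip(x[m],z[m]): cv2.circle(img,px(a,b),2,col,-1)
    k=(abs(x+.112)<.015)&(abs(y)<.02)&(abs(z-.13)<.02); print(nm,k.sum(),"tab face z",np.median(z[k]).round(4) if k.sum() else None)
    k=(abs(x-.02)<.04)&(abs(y)<.1)&(z>.17)&(z<.23); 
    if k.sum(): print("   top z",np.median(z[k]).round(4))
for th,col in((0,(0,0,0)),(.05,(0,200,255))):
    f=lambda a,b:( .092+a*np.cos(th)+b*np.sin(th), .106-a*np.sin(th)+b*np.cos(th))
    pts=[(-.18,.021),(-.222,.021),(-.222,.013),(-.18,.013),(-.18,.036),(-.125,.091),(0,.091)]
    for i in range(6): cv2.line(img,px(*f(*pts[i])),px(*f(*pts[i+1])),col,1)
cv2.imwrite("pics/hood2.png",img)
E
```

```text
t 16.25 TCP rot-frame x,y,z -0.1455 0.0001 0.3096 tip x,z -0.1454 0.2926 F xyz [ 0.  -0.3 -1.1] vel 0.022 q [-0.8   0.07  0.42  1.96 -0.03  1.11  1.44]
rotvec to vertical [0.3  0.1  0.04]
16.25 [-0.804  0.073  0.421  1.962 -0.031  1.108  1.445] [0.4583 0.1311 0.3096] [ 0.1 -0.2 -1.1] -0.0
t16 73 tab face z 0.1272
   top z 0.1968
s16 100 tab face z 0.1281
   top z 0.1981
w16 1311 tab face z 0.1277
   top z 0.1977
```

View pics/hood2.png

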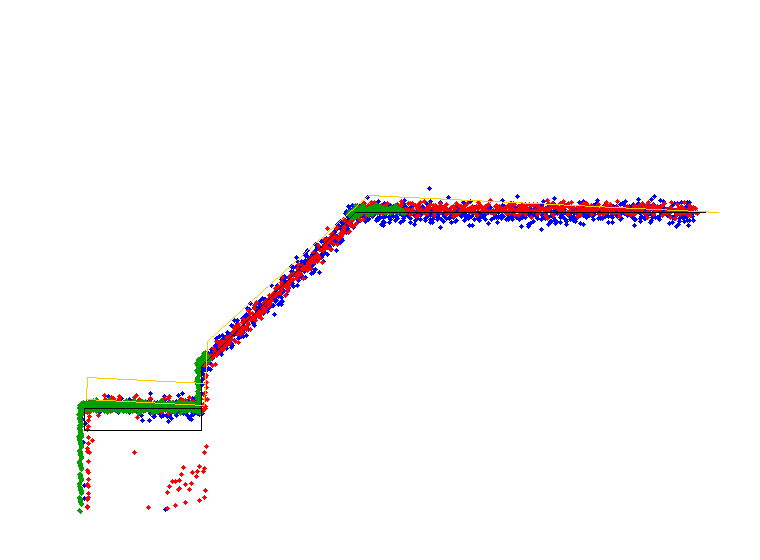

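View pics/w16.png

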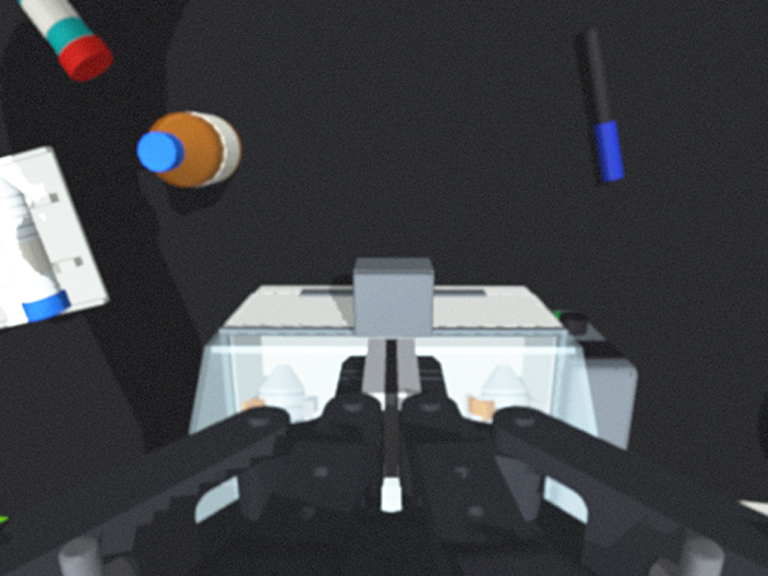

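View pics/s16c.png

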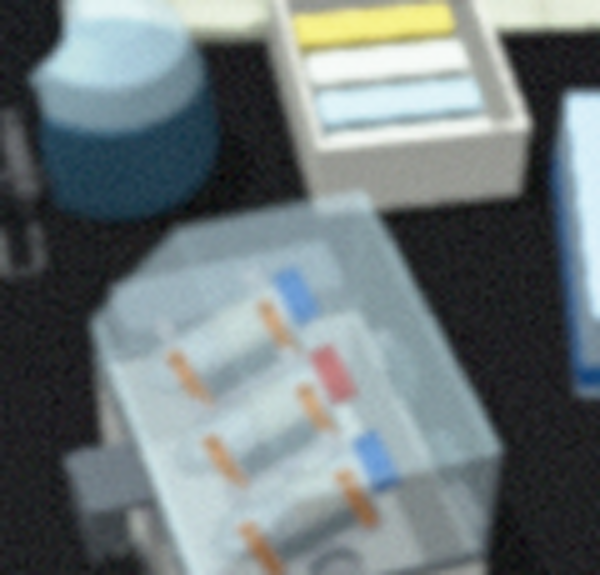

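```bash
python3 -c "
from station import *
print(hand_in())"
```

```text
the job is handed in; nothing more can be done
None
```

I loaded the red-capped tube into the middle clip and shut the hood, and handed the job in at about 16 s of the 72 s allowed. The hand-in gave no verdict.

- **Tube:** I pushed it in with the hood still open. The force rose to about 13 N as it passed the jaw, dropped to about 5 N, then stopped hard at 30 N. Pictures taken after release show it level with its neighbours: depth within about 0.5 mm (the side camera's right neighbour differed by 0.8 mm). The tips lined up to within about 1 mm, and the cap was at the upper end.
- **Hood:** I swung it down by its tab from about 1.3 rad and pressed until it met a hard stop: 38 N with the fingertips at 126.8 mm. After I backed away, the tab face measured 127 to 128 mm (127 mm is fully shut) and the top 197 to 198 mm (197 mm is fully shut).
- **Catch:** I could not see the tongue itself. That it snapped in is inferred from the hard stop and from the tab staying at its shut height once released.
- **Other things:** The pictures show the green and blue tubes, the bottle and the beaker apparently undisturbed, though I did not measure them. At the end the gripper was about 0.15 m clear of the tab and touching nothing.

No check failed. One image estimate put the tube tip about 1 mm to the side, while its body agreed with the centre line.

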